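# Pack the last two candles and scan the crate's job card

### The job

Finish packing the crate: stand the two loose red candle jars upright in its two empty cells, one in each, lowering them in gently, and leave the green jars, the packed jars and the little tin where they are. Then book the crate in: draw the hand scanner up out of its stand, turn it nose-down and aim its window at the middle of the code square on the job card, from about 15 cm away and sloping down at about 45 degrees or steeper. Finish while still holding the scanner there, raised and steady: do not put it down or back.

Things in the scene. Friction and masses are not known exactly. Their poses are not given: they have to be found in the camera images.
- crate: divided plywood packing crate, fixed, 252 x 170 x 56 mm (its x, y, z); floor 6 mm thick, outer walls and dividers 6 mm thick and all 56 mm high, 3 cells along its x and 2 along its y, each 76 x 76 mm inside, 82 mm from centre to centre. Four cells hold a red jar, two are empty. Origin: centre of its underside, on the table
- empty_a: centre of the floor of an empty cell of the crate (white round paper pad, origin 6 mm above the table, where a jar's underside comes to rest); x and y axes are the crate's. Which two cells are empty varies
- empty_b: centre of the floor of an empty cell of the crate (white round paper pad, origin 6 mm above the table, where a jar's underside comes to rest); x and y axes are the crate's. Which two cells are empty varies
- red_a: one of the two red jars to be packed, standing on the table outside the crate: round glass candle jar filled with dark red wax, 56 mm across and 110 mm tall (straight sides up to 90 mm, then a slightly narrower lip 52 mm across), 0.2 to 0.4 kg, loose. Origin: centre of its underside; z runs up its axis
- red_b: the other red jar to be packed, standing on the table outside the crate: round glass candle jar filled with dark red wax, 56 mm across and 110 mm tall (straight sides up to 90 mm, then a slightly narrower lip 52 mm across), 0.2 to 0.4 kg, loose. Origin: centre of its underside; z runs up its axis
- packed_a: bystander: red jar already packed in the crate, to be left in its cell; round glass candle jar filled with dark red wax, 56 mm across and 110 mm tall (straight sides up to 90 mm, then a slightly narrower lip 52 mm across), 0.2 to 0.4 kg, loose. Origin: centre of its underside; z runs up its axis
- packed_b: bystander: red jar already packed in the crate, to be left in its cell; round glass candle jar filled with dark red wax, 56 mm across and 110 mm tall (straight sides up to 90 mm, then a slightly narrower lip 52 mm across), 0.2 to 0.4 kg, loose. Origin: centre of its underside; z runs up its axis
- packed_c: bystander: red jar already packed in the crate, to be left in its cell; round glass candle jar filled with dark red wax, 56 mm across and 110 mm tall (straight sides up to 90 mm, then a slightly narrower lip 52 mm across), 0.2 to 0.4 kg, loose. Origin: centre of its underside; z runs up its axis
- packed_d: bystander: red jar already packed in the crate, to be left in its cell; round glass candle jar filled with dark red wax, 56 mm across and 110 mm tall (straight sides up to 90 mm, then a slightly narrower lip 52 mm across), 0.2 to 0.4 kg, loose. Origin: centre of its underside; z runs up its axis
- green_a: bystander: green jar on the table, not for this crate; round glass candle jar filled with green wax, 56 mm across and 110 mm tall (straight sides up to 90 mm, then a slightly narrower lip 52 mm across), 0.2 to 0.4 kg, loose. Origin: centre of its underside; z runs up its axis
- green_b: bystander: green jar on the table, not for this crate; round glass candle jar filled with green wax, 56 mm across and 110 mm tall (straight sides up to 90 mm, then a slightly narrower lip 52 mm across), 0.2 to 0.4 kg, loose. Origin: centre of its underside; z runs up its axis
- scanner: pistol-shaped hand scanner, 0.15 to 0.27 kg, handle down in its stand, nose roughly to the robot. Dark handle 36 x 26 x 92 mm (x, y, z); origin: centre of its foot, z up along it. Light grey head on top: x -54 to +30, 42 wide in y (flat sides, good to grip), z 90 to 134 mm; dark nose bezel 50 x 50 mm (y, z) ends at x = -63. Balances near x -12, z 90. It looks along its -x axis
- window (a point): centre of the scanner's red window, in the middle of the nose face, at (-63, 0, 112) mm in the scanner's frame; axes as the scanner's, so the line of sight runs along -x
- stand: grey bench stand of the scanner, fixed: round foot 110 mm across, 12 mm high, under a narrow open-topped pocket 43 mm wide (y), 61 mm long (x), rim 105.5 mm above the table. The handle sits in it with 3 to 4 mm of play, its foot 15.5 mm above the table; the head rests on the rim. 95 mm straight up draws it clear. Origin: centre of its underside; axes about as the scanner's
- job_card: job card of this crate on a thin brown board lying flat, fixed, 165 x 115 x 4 mm (x, y, z), white form with ruled boxes, steel clip (11 mm high) at its +x end. Origin: centre of its underside
- code (a point): middle of the black printed code square (44 x 44 mm) on the job card, 5 mm above the table, 35 mm from the card's centre towards its -x end
- tin: bystander: small closed round brass-coloured tin of wick clips, 60 mm across, 28 mm high, loose on the right of the table. Origin: centre of its underside

How it is judged (in metres and radians):
On the way, in this order (a step that is already met when the one before it is completed fails the run):
1. both red jars stand upright and released in the two empty cells, one in each (((horizontal distance between red_a and empty_a below 0.018 m and height (world z) of each of red_a, red_b below 0.01 m and angle between each of red_a, red_b's own z axis and vertical below 0.08 rad and contact force between the fingers and red_a below 0.5 N and linear speed of each of red_a, red_b below 0.03 m/s and horizontal distance between red_b and empty_b below 0.018 m and contact force between the fingers and red_b below 0.5 N) or (horizontal distance between red_a and empty_b below 0.018 m and height (world z) of each of red_a, red_b below 0.01 m and angle between each of red_a, red_b's own z axis and vertical below 0.08 rad and contact force between the fingers and red_a below 0.5 N and linear speed of each of red_a, red_b below 0.03 m/s and horizontal distance between red_b and empty_a below 0.018 m and contact force between the fingers and red_b below 0.5 N))), for 0.2 s.
2. the scanner is held by the gripper, drawn clear of its stand (((horizontal distance between red_a and empty_a below 0.018 m and height (world z) of each of red_a, red_b below 0.01 m and angle between each of red_a, red_b's own z axis and vertical below 0.08 rad and contact force between the fingers and red_a below 0.5 N and linear speed of each of red_a, red_b below 0.03 m/s and horizontal distance between red_b and empty_b below 0.018 m and contact force between the fingers and red_b below 0.5 N) or (horizontal distance between red_a and empty_b below 0.018 m and height (world z) of each of red_a, red_b below 0.01 m and angle between each of red_a, red_b's own z axis and vertical below 0.08 rad and contact force between the fingers and red_a below 0.5 N and linear speed of each of red_a, red_b below 0.03 m/s and horizontal distance between red_b and empty_a below 0.018 m and contact force between the fingers and red_b below 0.5 N)) and height (world z) of scanner above 0.107 m and contact force between scanner and stand below 0.1 N and contact force between the fingers and scanner above 2 N), for 0.2 s.
At the end, for the whole second after the job is handed in: Red jars upright (0.08 rad), at rest, released on the floors of the two empty cells, one each. Scanner held by the fingers alone (2 N), foot 20 mm and window 60 mm up, still; its sight line slopes 35 degrees down or more and passes within 22 mm (its y, z) of the code's middle, 90 to 220 mm off (((horizontal distance between red_a and empty_a below 0.018 m and height (world z) of each of red_a, red_b below 0.01 m and angle between each of red_a, red_b's own z axis and vertical below 0.08 rad and contact force between the fingers and red_a below 0.5 N and linear speed of each of red_a, red_b below 0.03 m/s and horizontal distance between red_b and empty_b below 0.018 m and contact force between the fingers and red_b below 0.5 N) or (horizontal distance between red_a and empty_b below 0.018 m and height (world z) of each of red_a, red_b below 0.01 m and angle between each of red_a, red_b's own z axis and vertical below 0.08 rad and contact force between the fingers and red_a below 0.5 N and linear speed of each of red_a, red_b below 0.03 m/s and horizontal distance between red_b and empty_a below 0.018 m and contact force between the fingers and red_b below 0.5 N)) and x of code in the frame of window between -0.22 and -0.09 m and y of code in the frame of window between -0.022 and 0.022 m and z of code in the frame of window between -0.022 and 0.022 m and angle between window's own x axis and vertical below 0.96 rad and contact force between the fingers and scanner above 2 N and height (world z) of scanner above 0.02 m and height (world z) of window above 0.06 m and contact force between scanner and stand below 0.1 N and contact force between scanner and job_card below 0.1 N and contact force between scanner and crate below 0.1 N and contact force between scanner and red_a below 0.1 N and contact force between scanner and red_b below 0.1 N and contact force between scanner and packed_a below 0.1 N and contact force between scanner and packed_b below 0.1 N and contact force between scanner and packed_c below 0.1 N and contact force between scanner and packed_d below 0.1 N and linear speed of scanner below 0.03 m/s and angular speed of scanner below 0.2 rad/s); the arm keeps its last pose, push and grip.
It fails at once if a packed jar, a green jar, or the tin is moved by more than 30 mm or tipped (distance of any of packed_a, packed_b, packed_c, packed_d, green_a, green_b, tin from where it was at the start of the episode above 0.03 m or angle between any of packed_a, packed_b, packed_c, packed_d, green_a, green_b, tin's own z axis and vertical above 0.35 rad).
It fails at once if a red jar is dropped into its cell (faster than 0.45 m/s in its last 25 mm) instead of being lowered ((horizontal distance between red_a and empty_a below 0.03 m and height (world z) of red_a below 0.03 m and linear speed of red_a above 0.45 m/s) or (horizontal distance between red_a and empty_b below 0.03 m and height (world z) of red_a below 0.03 m and linear speed of red_a above 0.45 m/s) or (horizontal distance between red_b and empty_a below 0.03 m and height (world z) of red_b below 0.03 m and linear speed of red_b above 0.45 m/s) or (horizontal distance between red_b and empty_b below 0.03 m and height (world z) of red_b below 0.03 m and linear speed of red_b above 0.45 m/s)).
It fails at once if a red jar is tipped over (angle between any of red_a, red_b's own z axis and vertical above 0.6 rad).
It also fails if it takes over 61 s, if anything falls off the work surface, if the arm or the gripper's body presses on something with over 40 N, if the wrist force passes 120 N, or if a joint passes its speed limit or range.

### The arm

A 6-joint arm with a two-finger parallel gripper is mounted at the origin on the work surface. World frame = base frame: x ahead of the robot, y to its left, z up, the work surface at z = 0. Lengths are in m, angles in degrees, forces in N, time in s.
With the tool pointing down it reaches from about 0.375 to 0.9 m from the base axis. Payload 3.1 kg.
Tool frame: the origin (TCP) lies at the very end of the fingers, on their centre line; the grasp point (between the pads) lies 19 mm behind it (bot.grip_point_offset is the distance from the TCP to the grasp point, in m); z points along the fingers, x is the direction in which the jaws open and shut, and the axes are right-handed (so a half turn about z gives the same grasp; the last joint's range is limited). The gripper opens to 87 mm and grips with 3 to 60 N. Pads are 19 mm wide; open, the fingers measure 117 mm over their backs; the gripper's body (75 mm by 190 mm) begins 51 mm behind the grasp point.
Start: joints at [-79.326, 30.224, 82.088, -0, 67.689, -10.227], TCP at [0.223, -0.584, 0.223] pointing down, gripper open.
Joint ranges: [-176.69, 176.69], [-43.24, 126.21], [12.49, 139.97], [-82, 262], [0, 151.66], [-163.58, 163.58]. Speed limits (degrees/s): [159.86, 159.86, 180, 180, 180, 180].

### API

Orientations are given as a 3x3 rotation matrix whose columns are the frame's x, y, z axes.
In Python, from rig import bot, capture, recognise, place_of gives the robot as it stands.
- The arm moves only by the tool send_rows, never from a script. Its argument "motion" is a list of rows, each a list of 2 entries, a list of its own where there are three numbers: the shift along the tool's x, y, z in mm, then the turn about the tool's z in rad. A call has exactly 5 rows; each row shifts and turns the pose as measured when the row begins, along the tool's axes as they then stand; what a row does not reach is not made up. A row lasts 1/12 s, in which the tool goes at most 41.7 mm and 7.16 degrees, less where a joint would pass 70% of its speed; a pose out of reach is approached as far as the arm can. A call with a gripper value outside its range is refused whole. "gripper" is the closure, from 0 (fully open) to 1 (shut), set as the call begins (left out, the last holds). The fingers move at their own pace and stop on an object; the grip force is fixed at half the most. Time passes only in rows, so rows that do not move let the fingers close, or fill a call up. It gives the time, the measured TCP pose, the force and the opening at its end, in the units of the state.
- bot.read_state(): the state, without advancing time (a new reading comes with each control period).
- capture(name): name is "scene" or "top"; returns a dict with "image" (480x640x3 uint8, blue, green, red), "fx", "fy", "cx", "cy" (pixels), "rvec" (rotation vector, rad) and "tvec" (3), from world to camera coordinates, as OpenCV has them. Camera axes: x right, y down, z forward; pixel columns grow to the right and rows downward; lengths in m; the calibration is good to about 2 mm. A picture is of the moment at which its call begins. There is no depth.
- bot.hand_in(): hands the job in, once; it reports no verdict.
Trained networks look in the newest picture that a camera, given by its name, has taken for a name from the list of things; names that differ only in an ending like _2 or _b are one class to them, and where a whole thing is asked for, a point or a joint stands for the part that bears it (a point fixed in the world has none). Each returns a list of dicts, best first, with "p" (0 to 1); they miss things now and then, are a little off and sometimes report something else, mostly with a low value. They report only what shows in the picture. A call takes as long as a camera call.
- recognise(camera, target): "xy" ([column, row] in pixels, amid what is visible of it).
- place_of(camera, target): "xy" ([column, row] in pixels: a listed point, or the origin of a listed thing).
The state is a dict: "time_s": time; "joint_positions": joint angles; "qvel": joint speeds; "tau": joint torques, N m; "position": TCP position; "tcp_rot": TCP orientation; "force": force on the tool from outside, world axes, zero at the start; "moment": the same for the moment, N m; "opening": opening from 0.0 (shut) to 1.0 (fully open).
Only numpy, scipy, OpenCV 4.12 (cv2) and the standard library are available. Lean on these libraries where they do the work, as an engineer would, in place of code of your own. Each camera call takes 0.05 s, during which the arm holds its last target.

## Working session

There is one attempt and no reset: what is moved stays moved. The work goes in short steps, Python scripts to look and compute and a tool call to move; the robot and the scene stay as the last step left them, time stands still between calls to the robot, and variables do not carry over. Pictures are saved under pics/ and viewed, and the job is handed in when it is done.

Besides the shell and the picture viewer there is one more tool, called after "Emit:" as name(argument=value, ...) on one line, values as JSON. send_rows: Moves the arm, as the interface text tells. Its arguments: {"type":"object","properties":{"motion":{"type":"array","items":{"type":"array"}},"gripper":{"type":"number"}},"required":["motion"]}

```bash
ls; mkdir -p pics
python3 - <<'E'
from rig import bot,capture,recognise,place_of
import cv2,numpy as np
s=bot.read_state(); print(s['time_s'],s['position'],s['tcp_rot'],s['opening'],bot.grip_point_offset)
for n in ['top','scene']:
    c=capture(n); cv2.imwrite(f'pics/{n}0.png',c['image'])
    R,_=cv2.Rodrigues(np.array(c['rvec'],float)); print(n,c['fx'],c['fy'],c['cx'],c['cy'],'campos',-R.T@np.array(c['tvec']).ravel())
    for t in ['crate','empty_a','red_a','packed_a','green_a','scanner','window','stand','job_card','code','tin']:
        r=place_of(n,t); print(t,[(np.round(d['xy']).tolist(),round(d['p'],2)) for d in r])
E
```

```text
pics
0.0 [ 0.22286365 -0.58311496  0.22155814] [[ 3.56778274e-01 -9.34189008e-01 -4.00755827e-04]
 [-9.34186568e-01 -3.56778274e-01  2.17255478e-03]
 [-2.17255776e-03 -4.00739631e-04 -9.99997560e-01]] 0.996288241611848 0.0187
top 606.65672468738 606.65672468738 317.76152473315653 244.45575950038878 campos [ 0.33205291 -0.01400631  1.64248833]
crate [([290.0, 244.0], 0.58), ([225.0, 229.0], 0.43)]
empty_a [([300.0, 278.0], 0.77), ([310.0, 216.0], 0.6), ([274.0, 274.0], 0.51)]
red_a [([181.0, 244.0], 0.82), ([225.0, 229.0], 0.61)]
packed_a [([274.0, 276.0], 0.97), ([305.0, 250.0], 0.96), ([275.0, 244.0], 0.94), ([282.0, 212.0], 0.55)]
green_a [([164.0, 199.0], 0.87), ([208.0, 278.0], 0.62)]
scanner [([442.0, 231.0], 0.64), ([301.0, 276.0], 0.55)]
window [([453.0, 247.0], 0.83), ([305.0, 278.0], 0.69)]
stand [([303.0, 278.0], 0.69), ([440.0, 229.0], 0.65)]
job_card [([382.0, 253.0], 0.89)]
code [([386.0, 265.0], 0.78), ([278.0, 244.0], 0.34), ([281.0, 210.0], 0.2)]
tin [([476.0, 300.0], 0.7), ([272.0, 274.0], 0.68)]
scene 478.25347412217377 478.25347412217377 314.4464727434714 246.1450198196441 campos [1.11443667 0.45846887 1.15405598]
crate [([325.0, 281.0], 0.83)]
empty_a [([296.0, 286.0], 0.72), ([340.0, 252.0], 0.54), ([213.0, 176.0], 0.24)]
red_a [([423.0, 338.0], 0.87), ([370.0, 325.0], 0.72)]
packed_a [([359.0, 269.0], 0.92), ([316.0, 266.0], 0.91), ([318.0, 304.0], 0.62), ([341.0, 287.0], 0.61)]
green_a [([413.0, 300.0], 0.85), ([408.0, 394.0], 0.82)]
scanner [([212.0, 218.0], 0.62)]
window []
stand [([211.0, 221.0], 0.94)]
job_card [([260.0, 231.0], 0.72), ([410.0, 392.0], 0.65)]
code [([270.0, 228.0], 0.79), ([340.0, 287.0], 0.74), ([211.0, 221.0], 0.56)]
tin [([228.0, 170.0], 0.78)]
```

Run:
```python
import cv2
a=cv2.imread('pics/top0.png'); cv2.imwrite('pics/top0z.png',cv2.resize(a[150:350,130:510],None,fx=2.1,fy=2.1,interpolation=cv2.INTER_CUBIC))
a=cv2.imread('pics/scene0.png'); cv2.imwrite('pics/scene0z.png',cv2.resize(a[140:420,170:470],None,fx=2.1,fy=2.1,interpolation=cv2.INTER_CUBIC))
```

```text
(no output)
```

View pics/top0z.png

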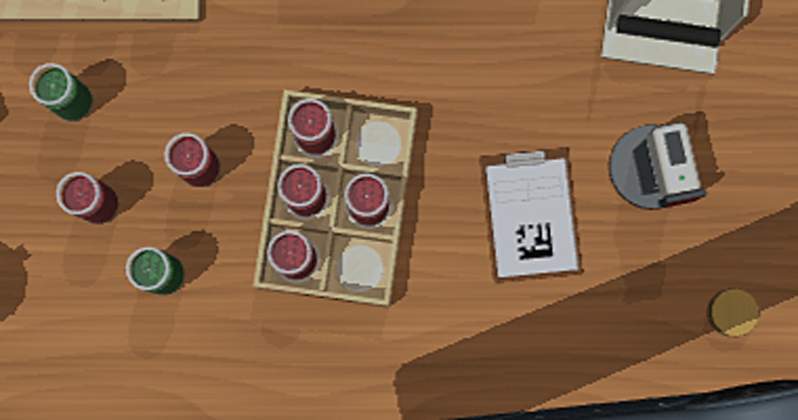

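View pics/scene0z.png

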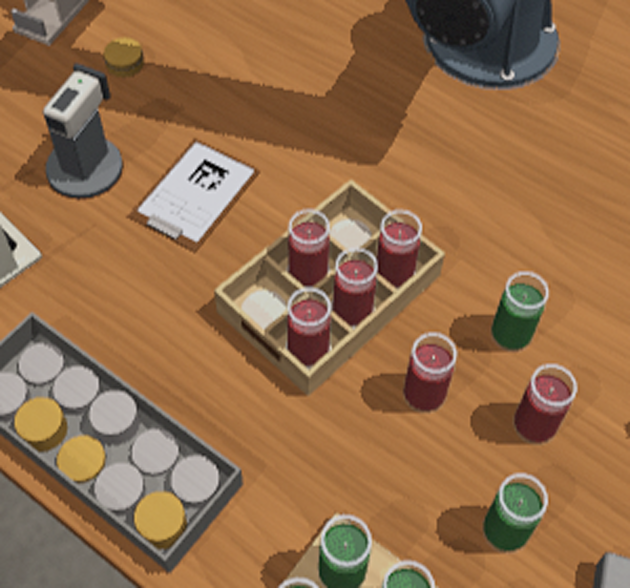

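The top view shows the two empty cells in the right-hand column, at px (310,217) and (302,277). The loose red jars are at (180,244) and (225,229), with green jars at (164,199) and (208,278). The scanner is at about (445,228), the code at (385,264) and the tin at (479,298). Next I'll turn these into positions.

```bash
cat > h.py <<'E'
import numpy as np,cv2
from rig import bot,capture,recognise,place_of
def ray(c,xy):
    R,_=cv2.Rodrigues(np.array(c['rvec'],float)); t=np.array(c['tvec'],float).ravel()
    d=R.T@np.array([(xy[0]-c['cx'])/c['fx'],(xy[1]-c['cy'])/c['fy'],1.]); return -R.T@t,d
def plane(c,xy,z):
    o,d=ray(c,xy); return o+d*(z-o[2])/d[2]
def proj(c,P):
    R,_=cv2.Rodrigues(np.array(c['rvec'],float)); K=np.array([[c['fx'],0,c['cx']],[0,c['fy'],c['cy']],[0,0,1]])
    return cv2.projectPoints(np.array(P,float).reshape(-1,3),np.array(c['rvec'],float),np.array(c['tvec'],float),K,None)[0][:,0]
E
python3 - <<'E'
from h import *
np.set_printoptions(precision=4,suppress=True)
T=capture('top');S=capture('scene')
for cn,c in (('top',T),('scene',S)):
    for t,z in [('red_a',0),('green_a',0),('packed_a',.006),('empty_a',.006),('crate',0),('code',.005),('job_card',0),('stand',0),('scanner',.0155),('window',.1275),('tin',0)]:
        print(cn,t,[(plane(c,d['xy'],z)[:2],round(d['p'],2)) for d in place_of(cn,t) if d['p']>.4])
z=lambda x,y:(130+(x+.5)/2.1-.5,150+(y+.5)/2.1-.5)
print('manual top')
for n,p,h in [('green1',(52,85),.11),('red1',(187,153),.11),('red2',(81,194),.11),('green2',(152,269),.11),('pk1',(311,120),.116),('pk2',(301,187),.116),('pk3',(367,195),.116),('pk4',(292,254),.116),
 ('e_far',(379,141),.006),('e_near',(361,267),.006),('code',(534,241),.005),('crTL',(286,91),.056),('crTR',(416,105),.056),('crBR',(391,304),.056),('crBL',(255,286),.056),('tin',(733,311),.028),
 ('cardBL',(497,280),.004),('cardBR',(580,272),.004),('cardTL',(481,156),.004),('cardTR',(567,148),.004)]:
    print(n,plane(T,z(*p),h)[:2])
E
```

```text
top red_a [(array([0.5374, 0.3763]), 0.61), (array([0.5827, 0.259 ]), 0.56)]
top green_a [(array([0.6716, 0.4323]), 0.72), (array([0.4424, 0.2975]), 0.55)]
top packed_a [(array([0.6285, 0.0991]), 0.73), (array([0.5401, 0.1066]), 0.72), (array([0.5262, 0.0402]), 0.59), (array([0.4531, 0.1228]), 0.59)]
top empty_a [(array([0.4454, 0.047 ]), 0.66), (array([0.6185, 0.0199]), 0.56)]
top crate [(array([0.5434, 0.074 ]), 0.97)]
top code [(array([ 0.4819, -0.1728]), 0.8)]
top job_card [(array([ 0.5283, -0.1716]), 0.83)]
top stand [(array([ 0.585 , -0.3358]), 0.81)]
top scanner [(array([ 0.5823, -0.3322]), 0.67), (array([0.5254, 0.0352]), 0.65)]
top window [(array([ 0.5214, -0.3404]), 0.87), (array([0.4403, 0.0417]), 0.64)]
top tin [(array([ 0.3996, -0.4242]), 0.79)]
scene red_a [(array([0.5803, 0.2479]), 0.85), (array([0.5319, 0.3817]), 0.83)]
scene green_a [(array([0.6715, 0.4263]), 0.85), (array([0.4406, 0.2952]), 0.77)]
scene packed_a [(array([0.5384, 0.1197]), 0.95), (array([0.5291, 0.0288]), 0.89), (array([0.4643, 0.1331]), 0.83)]
scene empty_a [(array([0.4533, 0.0559]), 0.55), (array([
[... 246 characters left out ...]
88, 0.0232]), 0.45)]
scene stand [(array([ 0.5848, -0.3507]), 0.74)]
scene scanner [(array([ 0.5822, -0.3279]), 0.8)]
scene window [(array([0.6017, 0.1563]), 0.73), (array([ 0.5163, -0.3509]), 0.67)]
scene tin [(array([ 0.4076, -0.4355]), 0.54)]
manual top
green1 [0.6688 0.4228]
red1 [0.5843 0.2545]
red2 [0.5336 0.3824]
green2 [0.4425 0.2935]
pk1 [0.6242 0.1031]
pk2 [0.5417 0.1143]
pk3 [0.5321 0.0343]
pk4 [0.4604 0.1241]
e_far [0.6175 0.0226]
e_near [0.4531 0.045 ]
code [ 0.4871 -0.1778]
crTL [0.6731 0.1399]
crTR [ 0.6551 -0.0253]
crBR [0.4034 0.0057]
crBL [0.4254 0.1752]
tin [ 0.3968 -0.4251]
cardBL [ 0.4368 -0.1298]
cardBR [ 0.4473 -0.2365]
cardTL [ 0.5982 -0.1102]
cardTR [ 0.6088 -0.2222]
```

```bash
cat > go.py <<'E'
import sys
from h import *
x,y,z,yaw=map(float,sys.argv[1:5])
s=bot.read_state();R=np.array(s['tcp_rot']);p=np.array(s['position'])
psi=np.degrees(np.arctan2(R[1,0],R[0,0]))
d=(yaw-psi+90)%180-90
print('t %.2f'%s['time_s'],'pos',p.round(4),'yaw %.2f'%psi,'tilt',R[:,2].round(4),'open %.3f'%s['opening'],'F',np.round(s['force'],1),'J',np.round(s['joint_positions'],0))
c=np.radians(psi+d);X=np.array([np.cos(c),np.sin(c),0]);Y=np.array([np.sin(c),-np.cos(c),0])
e=np.array([x,y,z])-p
print('now-axes mm',(R.T@e*1000).round(1),'| after turn mm',(np.array([X@e,Y@e,-e[2]])*1000).round(1),'turn rad %.4f'%(-np.radians(d)))
E
python3 go.py .583 .254 .22 -52.5
```

```text
t 2.40 pos [ 0.223  -0.5838  0.2226] yaw -69.10 tilt [ 0. -0. -1.] open 1.002 F [-0.3  0.8 -1. ] J [-79.  30.  82.  -0.  68. -10.]
now-axes mm [-654.3 -635.2    2.5] | after turn mm [-445.6 -795.7    2.6] turn rad -0.2897
```

Emit:
send_rows(motion=[[[-27, -28, 0], -0.1], [[-26, -30, 0], -0.1], [[-24, -32, 0], -0.09], [[-20, -35, 0], 0], [[-20, -35, 0], 0]], gripper=0)

```text
time_s: 2.82
position: [0.2983, -0.4051, 0.2211]
tcp_rot: [[0.611, -0.791, 0.001], [-0.791, -0.611, -0.012], [0.011, 0.006, -1.0]]
force: [0.8, 0.3, -0.8]
opening: 1.001
```

```bash
python3 go.py .583 .254 .22 -52.5
```

```text
t 2.82 pos [ 0.2983 -0.4051  0.2211] yaw -52.32 tilt [ 0.0015 -0.0121 -0.9999] open 1.001 F [ 0.8  0.3 -0.8] J [-66.  21. 100.  -0.  59. -14.]
now-axes mm [-347.5 -628.2   -6.5] | after turn mm [-349.5 -627.1    1.1] turn rad 0.0032
```

Emit:
send_rows(motion=[[[-19, -35, 0], 0], [[-19, -35, 0], 0], [[-19, -35, 0], 0], [[-19, -35, 0], 0], [[-19, -35, 0], 0]])

```text
time_s: 3.23
position: [0.381, -0.2146, 0.22]
tcp_rot: [[0.608, -0.794, 0.004], [-0.794, -0.608, -0.014], [0.014, 0.005, -1.0]]
force: [0.5, -0.3, -0.2]
opening: 1.001
```

Emit:
send_rows(motion=[[[-19, -35, 0], 0], [[-19, -35, 0], 0], [[-19, -35, 0], 0], [[-19, -35, 0], 0], [[-19, -35, 0], 0]])

```text
time_s: 3.65
position: [0.4652, -0.0239, 0.2195]
tcp_rot: [[0.606, -0.795, 0.009], [-0.795, -0.606, -0.017], [0.019, 0.003, -1.0]]
force: [0.1, -0.6, -0.2]
opening: 0.999
```

Emit:
send_rows(motion=[[[-19, -35, 0], 0], [[-19, -35, 0], 0], [[-19, -35, 0], 0], [[-19, -35, 0], 0], [[-19, -35, 0], 0]])

```text
time_s: 4.07
position: [0.5488, 0.1671, 0.2185]
tcp_rot: [[0.608, -0.794, 0.012], [-0.794, -0.608, -0.018], [0.022, 0.001, -1.0]]
force: [1.0, -0.8, 0.2]
opening: 1.003
```

```bash
python3 go.py .583 .254 .22 -52.5
```

```text
t 4.07 pos [0.5488 0.1671 0.2185] yaw -52.56 tilt [ 0.0124 -0.0178 -0.9998] open 1.003 F [ 1.  -0.8  0.2] J [ 6. 26. 90. -1. 63. 59.]
now-axes mm [-48.2 -80.   -2.6] | after turn mm [-48.1 -80.   -1.5] turn rad -0.0010
```

Emit:
send_rows(motion=[[[-16, -27, 0], 0], [[-16, -26, 0], 0], [[-14, -25, 0], 0], [[0, 0, 0], 0], [[0, 0, 0], 0]])

```text
time_s: 4.48
position: [0.5867, 0.2655, 0.2174]
tcp_rot: [[0.616, -0.788, 0.019], [-0.787, -0.616, -0.014], [0.022, -0.006, -1.0]]
force: [-0.3, 0.4, 0.6]
opening: 0.997
```

```bash
python3 go.py .583 .254 .062 -52.5
```

```text
t 4.48 pos [0.5867 0.2655 0.2174] yaw -51.97 tilt [ 0.0185 -0.0138 -0.9997] open 0.997 F [-0.3  0.4  0.6] J [15. 32. 80. -1. 67. 67.]
now-axes mm [  3.3  10.9 155.5] | after turn mm [  6.8   9.9 155.4] turn rad 0.0092
```

Emit:
send_rows(motion=[[[2, 6, 10], 0], [[1, 5, 25], 0], [[0, 0, 30], 0], [[0, 0, 30], 0], [[0, 0, 20], 0]])

```text
time_s: 4.9
position: [0.5866, 0.2531, 0.1065]
tcp_rot: [[0.615, -0.788, 0.034], [-0.788, -0.616, -0.011], [0.03, -0.02, -0.999]]
force: [-0.3, -0.3, -0.4]
opening: 0.995
```

```bash
python3 go.py .583 .254 .062 -52.5
python3 - <<'E'
from h import *
for n in ('scene','top'):
    c=capture(n); print(n,[(plane(c,d['xy'],0)[:2].round(4),round(d['p'],2)) for d in place_of(n,'red_a')])
    cv2.imwrite(f'pics/{n}1.png',c['image'][140:420,130:470] if n=='scene' else c['image'][150:350,130:510])
E
```

```text
t 4.90 pos [0.5866 0.2531 0.1065] yaw -52.02 tilt [ 0.0341 -0.0109 -0.9994] open 0.995 F [-0.3 -0.3 -0.4] J [14. 39. 87. -1. 53. 67.]
now-axes mm [-4.2  3.1 44.4] | after turn mm [-2.9  2.3 44.5] turn rad 0.0084
scene [(array([0.5819, 0.2553]), 0.71), (array([0.5372, 0.3802]), 0.57)]
top [(array([0.5225, 0.0398]), 0.32)]
```

Emit:
send_rows(motion=[[[-2, 1, 15], 0], [[-2, 1, 15], 0], [[0, 1, 10], 0], [[0, 0, 3], 0], [[0, 0, 0], 0]])

```text
time_s: 5.52
position: [0.5929, 0.2554, 0.0755]
tcp_rot: [[0.613, -0.788, 0.056], [-0.789, -0.615, -0.005], [0.039, -0.041, -0.998]]
force: [-0.0, 0.3, 0.2]
opening: 1.001
```

```bash
python3 go.py .583 .254 .062 -52.5
```

```text
t 5.52 pos [0.5929 0.2554 0.0755] yaw -52.14 tilt [ 0.0564 -0.0054 -0.9984] open 1.001 F [-0.   0.3  0.2] J [14. 41. 88. -1. 48. 67.]
now-axes mm [-5.6  9.2 12.9] | after turn mm [-5.   8.7 13.5] turn rad 0.0063
```

View pics/scene1.png

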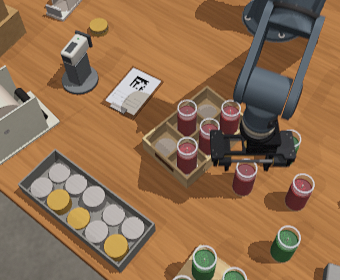

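Emit:
send_rows(motion=[[[-3, 5, 6], 0], [[-3, 5, 6], 0], [[0, 3, 4], 0], [[0, 0, 0], 0], [[0, 0, 0], 0]])

```text
time_s: 5.93
position: [0.5807, 0.2521, 0.0609]
tcp_rot: [[0.613, -0.788, 0.062], [-0.789, -0.615, -0.004], [0.041, -0.047, -0.998]]
force: [-0.6, -0.1, 0.2]
opening: 1.003
```

```bash
python3 go.py .583 .254 .062 -52.5
```

```text
t 5.93 pos [0.5807 0.2521 0.0609] yaw -52.15 tilt [ 0.0622 -0.004  -0.9981] open 1.003 F [-0.6 -0.1  0.2] J [14. 42. 90. -2. 45. 67.]
now-axes mm [-0.  -3.1 -0.9] | after turn mm [-0.1 -3.  -1.1] turn rad 0.0062
```

Emit:
send_rows(motion=[[[0, -2, 0], 0], [[0, 0, 0], 0], [[0, 0, 0], 0], [[0, 0, 0], 0], [[0, 0, 0], 0]], gripper=1)

```text
time_s: 6.35
position: [0.5832, 0.2537, 0.0615]
tcp_rot: [[0.613, -0.787, 0.064], [-0.789, -0.615, -0.004], [0.042, -0.048, -0.998]]
force: [-0.6, -0.2, 0.3]
opening: 0.703
```

```bash
python3 go.py .583 .254 .25 -52.5
```

```text
t 6.35 pos [0.5832 0.2537 0.0615] yaw -52.14 tilt [ 0.0637 -0.0036 -0.998 ] open 0.703 F [-0.6 -0.2  0.3] J [14. 42. 90. -2. 45. 67.]
now-axes mm [   7.6   -9.1 -188.1] | after turn mm [  -0.4   -0.  -188.5] turn rad 0.0062
```

Emit:
send_rows(motion=[[[0, 0, 0], 0], [[0, 0, 0], 0], [[0, 0, -2], 0], [[0, 0, -10], 0], [[0, 0, -20], 0]])

```text
time_s: 6.77
position: [0.5768, 0.2526, 0.0894]
tcp_rot: [[0.613, -0.788, 0.051], [-0.789, -0.614, -0.007], [0.037, -0.036, -0.999]]
force: [-1.0, -0.6, -2.2]
opening: 0.643
```

```bash
python3 go.py .583 .254 .25 -52.5
```

```text
t 6.77 pos [0.5768 0.2526 0.0894] yaw -52.14 tilt [ 0.0513 -0.0066 -0.9987] open 0.643 F [-1.  -0.6 -2.2] J [14. 39. 90. -1. 48. 67.]
now-axes mm [   8.6  -11.6 -160.1] | after turn mm [   2.6   -5.8 -160.6] turn rad 0.0063
```

Emit:
send_rows(motion=[[[3, -3, -32], 0], [[3, -3, -32], 0], [[3, -3, -32], 0], [[0, 0, -30], 0], [[0, 0, -15], 0]])

```text
time_s: 7.18
position: [0.5779, 0.2509, 0.2354]
tcp_rot: [[0.614, -0.788, 0.039], [-0.789, -0.615, -0.01], [0.032, -0.025, -0.999]]
force: [0.0, -0.1, -3.0]
opening: 0.641
```

```bash
python3 go.py .616 .0226 .23 -52.5
```

```text
t 7.18 pos [0.5779 0.2509 0.2354] yaw -52.11 tilt [ 0.0392 -0.0096 -0.9992] open 0.641 F [ 0.  -0.1 -3. ] J [14. 29. 82. -1. 67. 66.]
now-axes mm [203.3 110.4   9.1] | after turn mm [204.3 108.7   5.4] turn rad 0.0069
```

Emit:
send_rows(motion=[[[20, 11, 0], 0], [[29, 16, 0], 0], [[32, 17, 0], 0], [[32, 17, 0], 0], [[32, 17, 0], 0]])

```text
time_s: 7.6
position: [0.6056, 0.0934, 0.2478]
tcp_rot: [[0.625, -0.779, 0.052], [-0.78, -0.626, -0.002], [0.034, -0.039, -0.999]]
force: [0.5, 0.8, -3.3]
opening: 0.638
```

```bash
python3 go.py .616 .0226 .2 -52.5
```

```text
t 7.60 pos [0.6056 0.0934 0.2478] yaw -51.29 tilt [ 0.0518 -0.0021 -0.9987] open 0.638 F [ 0.5  0.8 -3.3] J [-2. 27. 85. -0. 66. 50.]
now-axes mm [60.  38.1 48.4] | after turn mm [62.4 34.8 47.8] turn rad 0.0210
```

Emit:
send_rows(motion=[[[20, 13, 3], 0.01], [[18, 12, 3], 0.01], [[13, 8, 3], 0], [[0, 0, 0], 0], [[0, 0, 0], 0]])

```text
time_s: 8.02
position: [0.6105, 0.0209, 0.241]
tcp_rot: [[0.601, -0.798, 0.051], [-0.799, -0.602, -0.006], [0.036, -0.037, -0.999]]
force: [0.3, 0.5, -2.4]
opening: 0.641
```

```bash
python3 go.py .616 .0226 .2 -52.5;  python3 - <<'E'
from h import *
for n in ('scene','top'):
    c=capture(n)
    cv2.imwrite(f'pics/{n}2.png',cv2.resize(c['image'][180:340,200:420],None,fx=3,fy=3))
    for h in ('red_a','empty_a'): print(n,h,[(np.round(d['xy']).tolist(),plane(c,d['xy'],0.006)[:2].round(4),round(d['p'],2)) for d in place_of(n,h)])
E
```

```text
t 8.02 pos [0.6105 0.0209 0.241 ] yaw -53.04 tilt [ 0.0511 -0.0062 -0.9987] open 0.641 F [ 0.3  0.5 -2.4] J [-9. 27. 85.  0. 65. 44.]
now-axes mm [ 0.5 -3.9 41.2] | after turn mm [ 2.  -5.4 41. ] turn rad -0.0095
scene red_a [([423.0, 338.0], array([0.5325, 0.378 ]), 0.85), ([295.0, 252.0], array([ 0.5216, -0.0516]), 0.64)]
scene empty_a [([293.0, 288.0], array([0.6199, 0.0191]), 0.54), ([339.0, 253.0], array([0.4483, 0.052 ]), 0.51)]
top red_a [([178.0, 248.0], array([0.5312, 0.381 ]), 0.88)]
top empty_a [([312.0, 215.0], array([0.6224, 0.0182]), 0.55)]
```

View pics/scene2.png

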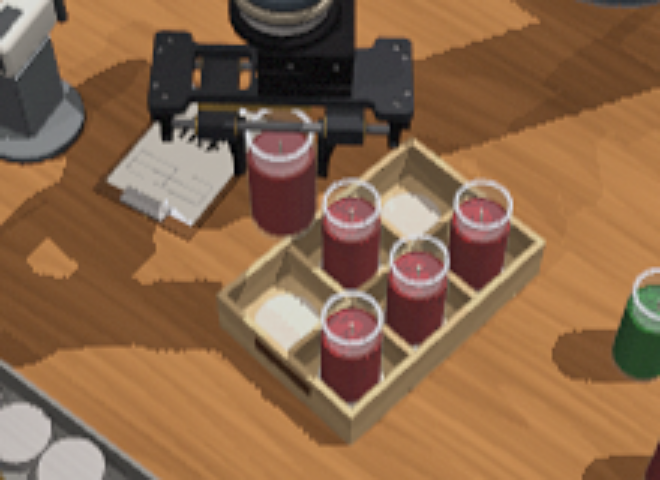

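View pics/top2.png

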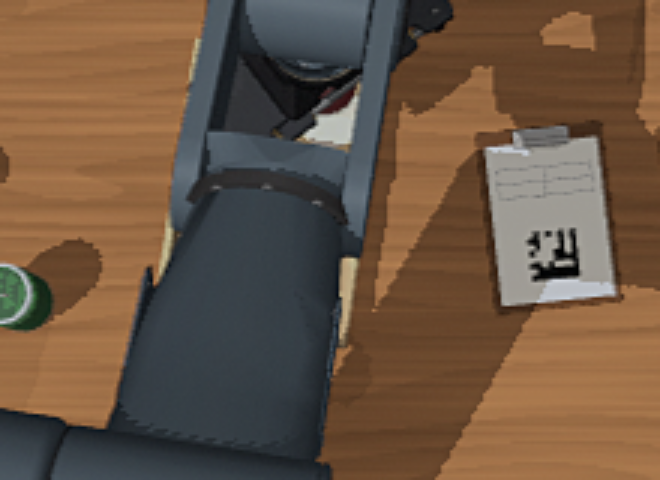

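Run:
```python
from h import *
c=capture('scene'); print(plane(c,(294.5,251.7),.181), plane(c,(201+281/3-.7,180+141/3),.29))
print(proj(c,[[.6105,.0209,.181],[.616,.0226,.006]]))
```

```text
[0.61320562 0.02501271 0.181     ] [0.61720637 0.03042519 0.29      ]
[[293.87984124 250.13973275]
 [294.89786198 287.5939323 ]]
```

Emit:
send_rows(motion=[[[1, -2, 20], 0], [[1, -2, 30], 0], [[0, 0, 30], 0], [[0, 0, 25], 0], [[0, 0, 10], 0]])

```text
time_s: 8.78
position: [0.6278, 0.0262, 0.1294]
tcp_rot: [[0.608, -0.791, 0.068], [-0.793, -0.61, -0.008], [0.048, -0.049, -0.998]]
force: [-0.8, 0.5, -3.7]
opening: 0.641
```

```bash
python3 go.py .615 .0216 .068 -52.5
```

```text
t 8.78 pos [0.6278 0.0262 0.1294] yaw -52.53 tilt [ 0.0685 -0.008  -0.9976] open 0.641 F [-0.8  0.5 -3.7] J [-8. 36. 89.  0. 51. 45.]
now-axes mm [-7.1 16.  60.4] | after turn mm [-4.2 13.  61.4] turn rad -0.0005
```

Emit:
send_rows(motion=[[[-4, 8, -1], 0], [[-3, 8, 0], 0], [[0, 1, 5], 0], [[0, 0, 10], 0], [[0, 0, 6], 0]])

```text
time_s: 9.2
position: [0.6116, 0.023, 0.1066]
tcp_rot: [[0.61, -0.789, 0.069], [-0.791, -0.612, -0.008], [0.048, -0.05, -0.998]]
force: [-0.8, 0.5, -3.2]
opening: 0.637
```

```bash
python3 go.py .615 .0216 .068 -52.5
python3 - <<'E'
from h import *
c=capture('scene')
cv2.imwrite('pics/scene3.png',cv2.resize(c['image'][180:340,200:420],None,fx=3,fy=3))
E
```

```text
t 9.20 pos [0.6116 0.023  0.1066] yaw -52.35 tilt [ 0.069  -0.0075 -0.9976] open 0.637 F [-0.8  0.5 -3.2] J [-8. 36. 93.  0. 47. 44.]
now-axes mm [ 1.3  0.1 38.8] | after turn mm [ 3.2 -1.8 38.6] turn rad 0.0025
```

View pics/scene3.png

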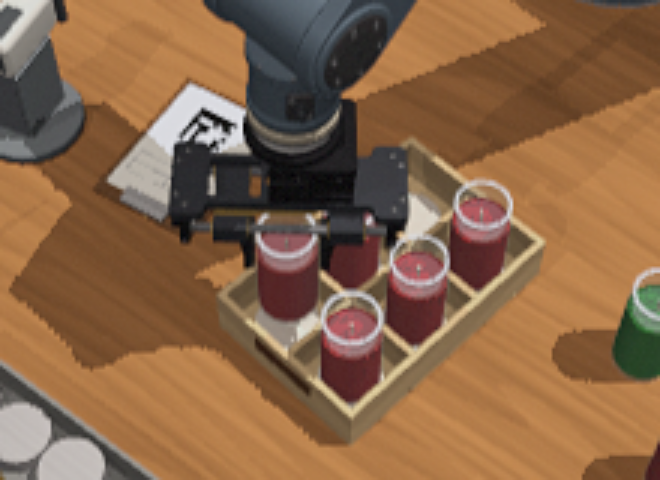

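Emit:
send_rows(motion=[[[0, 0, 9], 0], [[0, 0, 10], 0], [[0, 0, 10], 0], [[0, 0, 8], 0], [[0, 0, 5], 0]])

```text
time_s: 9.67
position: [0.619, 0.0222, 0.0652]
tcp_rot: [[0.61, -0.789, 0.077], [-0.791, -0.612, -0.008], [0.053, -0.056, -0.997]]
force: [-10.6, 2.2, 39.3]
opening: 0.64
```

```bash
python3 go.py .615 .0216 .068 -52.5
```

```text
t 9.67 pos [0.619  0.0222 0.0652] yaw -52.38 tilt [ 0.0766 -0.0084 -0.997 ] open 0.640 F [-10.6   2.2  39.3] J [-8. 40. 93.  0. 42. 44.]
now-axes mm [-1.9  3.3 -3.1] | after turn mm [-2.   3.5 -2.8] turn rad 0.0021
```

Touchdown, with 39 N pressing on the floor. I'll ease up slightly and release.

Emit:
send_rows(motion=[[[0, 0, -3], 0], [[0, 0, -1], 0], [[0, 0, 0], 0], [[0, 0, 0], 0], [[0, 0, 0], 0]], gripper=0.1)

```text
time_s: 10.08
position: [0.6215, 0.0218, 0.0697]
tcp_rot: [[0.609, -0.789, 0.082], [-0.791, -0.612, -0.009], [0.057, -0.059, -0.997]]
force: [-0.5, 0.7, -0.8]
opening: 0.879
```

```bash
python3 go.py .615 .0216 .068 -52.5
python3 - <<'E'
from h import *
c=capture('scene')
cv2.imwrite('pics/scene4.png',cv2.resize(c['image'][180:340,200:420],None,fx=3,fy=3))
E
```

```text
t 10.08 pos [0.6215 0.0218 0.0697] yaw -52.41 tilt [ 0.0819 -0.009  -0.9966] open 0.879 F [-0.5  0.7 -0.8] J [-8. 40. 93.  0. 42. 44.]
now-axes mm [-3.9  5.3  1.2] | after turn mm [-3.8  5.2  1.7] turn rad 0.0016
```

View pics/scene4.png

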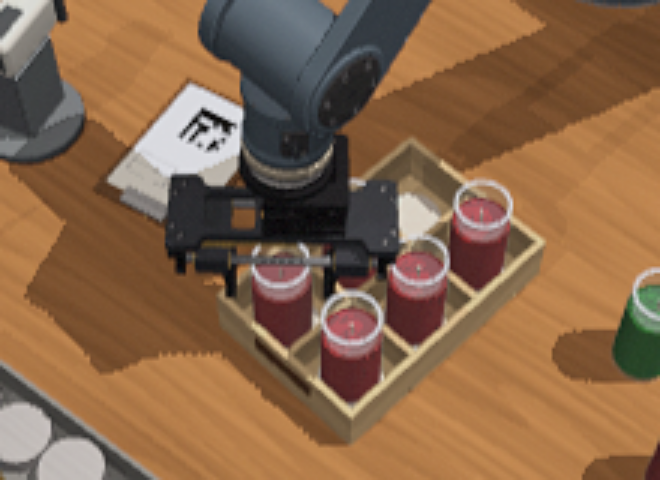

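Emit:
send_rows(motion=[[[0, 0, -10], 0], [[0, 0, -20], 0], [[1, -1, -30], 0], [[1, -1, -35], 0], [[1, -1, -35], 0]])

```text
time_s: 10.55
position: [0.6083, 0.0231, 0.1952]
tcp_rot: [[0.61, -0.79, 0.059], [-0.791, -0.611, -0.006], [0.04, -0.043, -0.998]]
force: [0.5, 0.2, -0.6]
opening: 0.897
```

```bash
python3 go.py .534 .381 .17 -52.5
```

```text
t 10.55 pos [0.6083 0.0231 0.1952] yaw -52.39 tilt [ 0.0586 -0.0057 -0.9983] open 0.897 F [ 0.5  0.2 -0.6] J [-8. 29. 89.  0. 58. 44.]
now-axes mm [-329.6 -158.9   18.8] | after turn mm [-329.2 -158.9   25.2] turn rad 0.0020
```

Emit:
send_rows(motion=[[[-30, -15, 0], 0], [[-36, -17, 0], 0], [[-36, -17, 0], 0], [[-36, -17, 0], 0], [[-36, -17, 0], 0]], gripper=0)

```text
time_s: 10.97
position: [0.5786, 0.2082, 0.2064]
tcp_rot: [[0.596, -0.798, 0.089], [-0.801, -0.599, -0.011], [0.062, -0.065, -0.996]]
force: [0.2, -0.4, 0.3]
opening: 1.0
```

Emit:
send_rows(motion=[[[-34, -17, 0], 0], [[-34, -17, 0], 0], [[-30, -14, 0], 0], [[-12, -6, 0], 0], [[0, 0, 0], 0]])

```text
time_s: 11.38
position: [0.5507, 0.3424, 0.2067]
tcp_rot: [[0.602, -0.793, 0.092], [-0.796, -0.605, -0.006], [0.061, -0.07, -0.996]]
force: [0.1, 0.3, 0.5]
opening: 0.998
```

```bash
python3 go.py .534 .381 .062 -52.5;python3 - <<'E'
from h import *
c=capture('scene')
print([(np.round(d['xy']).tolist(),plane(c,d['xy'],0.00)[:2].round(4),round(d['p'],2)) for d in place_of('scene','red_a')])
E
```

```text
t 11.38 pos [0.5507 0.3424 0.2067] yaw -52.90 tilt [ 0.0924 -0.0059 -0.9957] open 0.998 F [0.1 0.3 0.5] J [23. 31. 83. -3. 61. 77.]
now-axes mm [-49.5   0.  142.3] | after turn mm [-40.8 -10.2 144.7] turn rad -0.0070
[([424.0, 338.0], array([0.5274, 0.382 ]), 0.82), ([291.0, 288.0], array([0.6208, 0.0138]), 0.74)]
```

Emit:
send_rows(motion=[[[-12, 0, 0], 0.1], [[-12, 0, 5], 0.1], [[-12, 0, 5], 0.1], [[-2, 0, 5], 0.086], [[0, 0, 5], 0]])

```text
time_s: 11.9
position: [0.5376, 0.3636, 0.1865]
tcp_rot: [[0.229, -0.969, 0.095], [-0.973, -0.231, -0.011], [0.033, -0.09, -0.995]]
force: [-0.1, 0.0, -0.4]
opening: 1.0
```

```bash
python3 go.py .534 .381 .062 -75
```

```text
t 11.90 pos [0.5376 0.3636 0.1865] yaw -76.73 tilt [ 0.0949 -0.0114 -0.9954] open 1.000 F [-0.1  0.  -0.4] J [ 26.  33.  84.  -3.  59. 104.]
now-axes mm [-21.9  10.6 123.4] | after turn mm [-17.8  -1.  124.5] turn rad -0.0302
```

Emit:
send_rows(motion=[[[-11, 0, 15], 0], [[-9, 1, 20], 0], [[-2, 3, 25], 0], [[0, 3, 25], 0], [[0, 3, 18], 0]])

```text
time_s: 12.32
position: [0.54, 0.3787, 0.0812]
tcp_rot: [[0.23, -0.967, 0.106], [-0.973, -0.232, -0.008], [0.032, -0.101, -0.994]]
force: [-1.0, -0.0, -0.9]
opening: 1.001
```

```bash
python3 go.py .534 .381 .062 -75
```

```text
t 12.32 pos [0.54   0.3787 0.0812] yaw -76.68 tilt [ 0.1058 -0.0078 -0.9944] open 1.001 F [-1.  -0.  -0.9] J [ 27.  41.  87.  -4.  47. 106.]
now-axes mm [-4.2  7.2 18.5] | after turn mm [-3.8  5.2 19.2] turn rad -0.0294
```

Emit:
send_rows(motion=[[[-2, 3, 8], 0], [[-2, 3, 8], 0], [[0, 1, 4], 0], [[0, 1, 0], 0], [[0, 1, 0], 0]])

```text
time_s: 12.73
position: [0.53, 0.3766, 0.0523]
tcp_rot: [[0.231, -0.968, 0.096], [-0.972, -0.234, -0.013], [0.035, -0.091, -0.995]]
force: [-0.4, 0.0, 0.2]
opening: 1.003
```

```bash
python3 go.py .534 .381 .062 -75
python3 - <<'E'
from h import *
c=capture('scene')
print([(np.round(d['xy']).tolist(),plane(c,d['xy'],0.00)[:2].round(4),round(d['p'],2)) for d in place_of('scene','red_a')])
cv2.imwrite('pics/scene5.png',cv2.resize(c['image'][230:390,300:520],None,fx=3,fy=3))
E
```

```text
t 12.73 pos [0.53   0.3766 0.0523] yaw -76.62 tilt [ 0.0964 -0.0132 -0.9953] open 1.003 F [-0.4  0.   0.2] J [ 27.  43.  89.  -5.  44. 107.]
now-axes mm [-3.  -5.8 -9.3] | after turn mm [-3.2 -5.  -9.7] turn rad -0.0282
[([293.0, 286.0], array([0.6128, 0.0127]), 0.69), ([426.0, 338.0], array([0.5248, 0.3836]), 0.56)]
```

View pics/scene5.png

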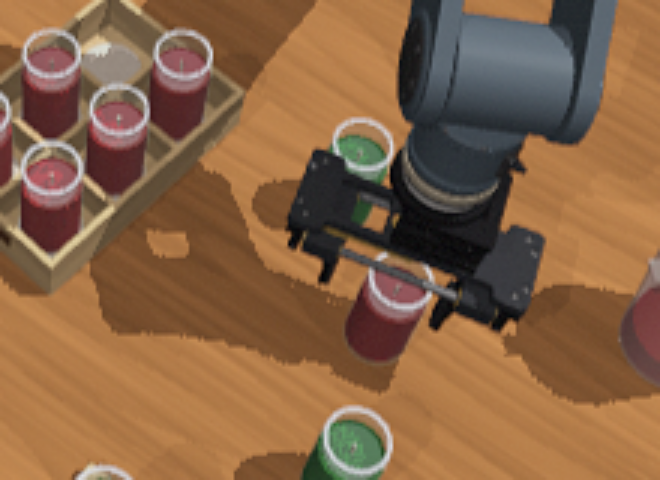

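Emit:
send_rows(motion=[[[-2, -2, -5], 0], [[-1, -2, -5], 0], [[0, 0, -2], 0], [[0, 0, 0], 0], [[0, 0, 0], 0]])

```text
time_s: 13.25
position: [0.5353, 0.3831, 0.0712]
tcp_rot: [[0.232, -0.967, 0.105], [-0.972, -0.234, -0.008], [0.033, -0.101, -0.994]]
force: [-0.0, -0.3, 0.6]
opening: 0.999
```

```bash
python3 go.py .534 .381 .062 -75
```

```text
t 13.25 pos [0.5353 0.3831 0.0712] yaw -76.59 tilt [ 0.1054 -0.0084 -0.9944] open 0.999 F [-0.  -0.3  0.6] J [ 27.  42.  87.  -4.  46. 107.]
now-axes mm [1.4 2.7 9. ] | after turn mm [1.7 1.8 9.2] turn rad -0.0278
```

Emit:
send_rows(motion=[[[0, 1, 4], 0], [[0, 1, 3], 0], [[0, 0, 0], 0], [[0, 0, 0], 0], [[0, 0, 0], 0]], gripper=1)

```text
time_s: 13.67
position: [0.5338, 0.3825, 0.0634]
tcp_rot: [[0.232, -0.967, 0.105], [-0.972, -0.234, -0.008], [0.032, -0.101, -0.994]]
force: [0.0, 0.7, 1.1]
opening: 0.708
```

Emit:
send_rows(motion=[[[0, 0, 0], 0], [[0, 0, 0], 0], [[0, 0, 0], 0], [[0, 0, 0], 0], [[0, 0, 0], 0]])

```text
time_s: 14.08
position: [0.5338, 0.383, 0.0633]
tcp_rot: [[0.232, -0.967, 0.105], [-0.972, -0.234, -0.008], [0.032, -0.101, -0.994]]
force: [-0.4, 1.5, 0.7]
opening: 0.638
```

```bash
python3 go.py .534 .381 .24 -75
```

```text
t 14.08 pos [0.5338 0.383  0.0633] yaw -76.60 tilt [ 0.1055 -0.0076 -0.9944] open 0.638 F [-0.4  1.5  0.7] J [ 27.  43.  88.  -5.  45. 107.]
now-axes mm [   7.6  -17.5 -175.7] | after turn mm [   2.     0.3 -176.7] turn rad -0.0279
```

Emit:
send_rows(motion=[[[0, -1, -12], 0], [[1, -2, -25], 0], [[2, -4, -35], 0], [[2, -5, -38], 0], [[2, -5, -38], 0]])

```text
time_s: 14.5
position: [0.527, 0.3759, 0.2045]
tcp_rot: [[0.232, -0.97, 0.073], [-0.972, -0.235, -0.025], [0.041, -0.065, -0.997]]
force: [1.8, 0.8, -3.5]
opening: 0.64
```

```bash
python3 go.py .453 .045 .24 -75
```

```text
t 14.50 pos [0.527  0.3759 0.2045] yaw -76.55 tilt [ 0.0732 -0.0246 -0.997 ] open 0.640 F [ 1.8  0.8 -3.5] J [ 27.  32.  82.  -4.  63. 105.]
now-axes mm [305.8 147.1 -32.7] | after turn mm [300.5 157.1 -35.5] turn rad -0.0270
```

Emit:
send_rows(motion=[[[15, 8, -18], 0], [[28, 13, -16], 0], [[34, 16, -5], 0], [[34, 16, 0], 0], [[34, 16, 0], 0]])

```text
time_s: 14.92
position: [0.496, 0.2239, 0.259]
tcp_rot: [[0.242, -0.965, 0.099], [-0.97, -0.244, -0.011], [0.035, -0.093, -0.995]]
force: [0.8, -1.6, -2.9]
opening: 0.638
```

```bash
python3 go.py .453 .045 .24 -75
```

```text
t 14.92 pos [0.496  0.2239 0.259 ] yaw -75.99 tilt [ 0.0989 -0.011  -0.995 ] open 0.638 F [ 0.8 -1.6 -2.9] J [14. 20. 95. -2. 60. 91.]
now-axes mm [162.4  87.   16.6] | after turn mm [161.6  87.8  19. ] turn rad -0.0172
```

Emit:
send_rows(motion=[[[33, 17, 0], 0], [[33, 17, 0], 0], [[33, 17, 3], 0], [[30, 17, 5], 0], [[15, 10, 5], 0]])

```text
time_s: 15.33
position: [0.4506, 0.0556, 0.2472]
tcp_rot: [[0.243, -0.965, 0.101], [-0.969, -0.246, -0.014], [0.038, -0.094, -0.995]]
force: [0.3, 0.3, -3.9]
opening: 0.637
```

```bash
python3 go.py .453 .045 .2 -75
```

```text
t 15.33 pos [0.4506 0.0556 0.2472] yaw -75.90 tilt [ 0.1005 -0.0141 -0.9948] open 0.637 F [ 0.3  0.3 -3.9] J [ -7.  13. 108.  -0.  54.  69.]
now-axes mm [ 9.1  4.8 47.4] | after turn mm [10.9  0.5 47.2] turn rad -0.0158
```

Emit:
send_rows(motion=[[[4, 3, 12], 0], [[4, 3, 22], 0], [[2, 3, 25], 0], [[0, 2, 22], 0], [[0, 2, 12], 0]])

```text
time_s: 15.75
position: [0.448, 0.0345, 0.1561]
tcp_rot: [[0.234, -0.966, 0.107], [-0.971, -0.238, -0.018], [0.043, -0.1, -0.994]]
force: [-0.4, 0.3, -1.4]
opening: 0.637
```

```bash
python3 go.py .454 .045 .13 -75
```

```text
t 15.75 pos [0.448  0.0345 0.1561] yaw -76.43 tilt [ 0.1072 -0.0184 -0.9941] open 0.637 F [-0.4  0.3 -1.4] J [-10.  21. 115.   0.  37.  66.]
now-axes mm [-10.   -5.7  26.4] | after turn mm [-8.6 -8.5 26.1] turn rad -0.0250
```

Emit:
send_rows(motion=[[[-5, -3, 4], 0], [[-4, -3, 6], 0], [[0, 0, 6], 0], [[0, 0, 4], 0], [[0, 0, 0], 0]])

```text
time_s: 16.17
position: [0.4528, 0.0455, 0.1348]
tcp_rot: [[0.235, -0.967, 0.103], [-0.971, -0.238, -0.018], [0.042, -0.096, -0.994]]
force: [-0.1, 0.0, -3.2]
opening: 0.638
```

```bash
python3 go.py .454 .045 .13 -75
python3 - <<'E'
from h import *
c=capture('scene')
cv2.imwrite('pics/scene6.png',cv2.resize(c['image'][180:340,220:440],None,fx=3,fy=3))
print(proj(c,[[.453,.045,.006],[.453,.045,.068]]))
E
```

```text
t 16.17 pos [0.4528 0.0455 0.1348] yaw -76.42 tilt [ 0.1032 -0.018  -0.9945] open 0.638 F [-0.1  0.  -3.2] J [ -8.  24. 115.  -0.  35.  68.]
now-axes mm [ 0.5 -0.6  4.9] | after turn mm [ 0.8 -1.   4.8] turn rad -0.0247
[[336.00349579 252.84947514]
 [336.98425956 240.41030988]]
```

View pics/scene6.png

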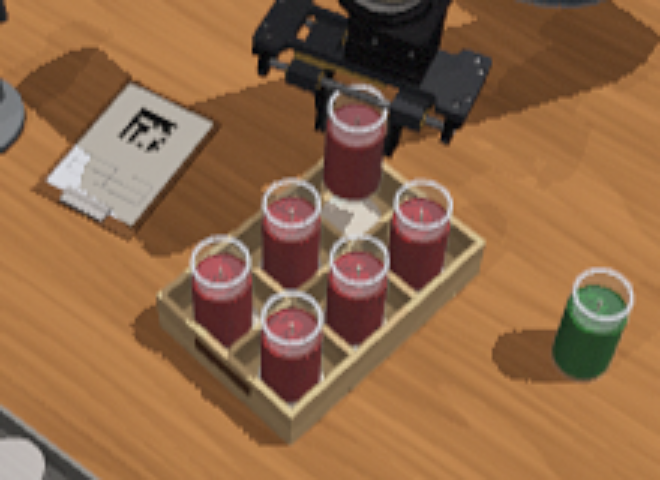

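Emit:
send_rows(motion=[[[0, 0, 8], 0], [[0, 1, 10], 0], [[0, 1, 10], 0], [[0, 1, 10], 0], [[0, 1, 4], 0]])

```text
time_s: 16.63
position: [0.4579, 0.0435, 0.0938]
tcp_rot: [[0.235, -0.965, 0.115], [-0.971, -0.239, -0.02], [0.046, -0.107, -0.993]]
force: [0.8, 0.9, -1.8]
opening: 0.64
```

```bash
python3 go.py .454 .045 .069 -75
```

```text
t 16.63 pos [0.4579 0.0435 0.0938] yaw -76.37 tilt [ 0.115  -0.0196 -0.9932] open 0.640 F [ 0.8  0.9 -1.8] J [ -8.  29. 117.  -0.  27.  68.]
now-axes mm [-3.5  6.1 24.2] | after turn mm [-2.4  3.4 24.8] turn rad -0.0239
```

Emit:
send_rows(motion=[[[-1, 2, 6], 0], [[-1, 2, 7], 0], [[0, 1, 6], 0], [[0, 1, 3], 0], [[0, 0, 1], 0]])

```text
time_s: 17.05
position: [0.4561, 0.0433, 0.0693]
tcp_rot: [[0.235, -0.965, 0.119], [-0.971, -0.239, -0.02], [0.048, -0.111, -0.993]]
force: [-3.3, 0.5, 21.9]
opening: 0.64
```

```bash
python3 go.py .454 .045 .069 -75
```

```text
t 17.05 pos [0.4561 0.0433 0.0693] yaw -76.41 tilt [ 0.1194 -0.0201 -0.9926] open 0.640 F [-3.3  0.5 21.9] J [ -9.  33. 118.  -0.  22.  68.]
now-axes mm [-2.1  1.6 -0. ] | after turn mm [-2.2  1.6  0.3] turn rad -0.0245
```

Contact at 22 N. I'll release with a limited opening.

Emit:
send_rows(motion=[[[0, 0, -2], 0], [[0, 0, 0], 0], [[0, 0, 0], 0], [[0, 0, 0], 0], [[0, 0, -5], 0]], gripper=0.22)

```text
time_s: 17.47
position: [0.4572, 0.0431, 0.0775]
tcp_rot: [[0.234, -0.964, 0.124], [-0.971, -0.239, -0.021], [0.05, -0.116, -0.992]]
force: [-0.8, -0.4, 0.2]
opening: 0.777
```

```bash
python3 go.py .453 .045 .2 -75
```

```text
t 17.47 pos [0.4572 0.0431 0.0775] yaw -76.42 tilt [ 0.1241 -0.0208 -0.9921] open 0.777 F [-0.8 -0.4  0.2] J [ -9.  31. 118.  -0.  23.  68.]
now-axes mm [   3.2  -10.6 -122.1] | after turn mm [  -3.     3.6 -122.5] turn rad -0.0248
```

Emit:
send_rows(motion=[[[0, -1, -12], 0], [[1, -2, -20], 0], [[1, -2, -28], 0], [[1, -3, -32], 0], [[1, -3, -35], 0]])

```text
time_s: 17.88
position: [0.448, 0.0449, 0.2049]
tcp_rot: [[0.235, -0.966, 0.107], [-0.971, -0.238, -0.018], [0.043, -0.1, -0.994]]
force: [1.5, -1.1, -0.6]
opening: 0.778
```

```bash
python3 go.py .59 -.33 .22 -78;python3 - <<'E'
from h import *
for n in('scene','top'):
    c=capture(n)
    for t,z in (('red_a',0.006),('packed_a',.006),('empty_a',.006),('scanner',.0155),('stand',0),('window',.1275),('code',.005)):
        print(n,t,[(np.round(d['xy']).tolist(),plane(c,d['xy'],z)[:2].round(4),round(d['p'],2)) for d in place_of(n,t)])
    cv2.imwrite(f'pics/{n}7.png',cv2.resize(c['image'][180:340,200:420],None,fx=3,fy=3))
    cv2.imwrite(f'pics/{n}7s.png',cv2.resize(c['image'][150:260,170:300] if n=='scene' else c['image'][180:320,360:500],None,fx=5,fy=5,interpolation=cv2.INTER_CUBIC))
E
```

```text
t 17.88 pos [0.448  0.0449 0.2049] yaw -76.42 tilt [ 0.1073 -0.0184 -0.9941] open 0.778 F [ 1.5 -1.1 -0.6] J [ -8.  16. 112.  -0.  46.  68.]
now-axes mm [398.  -49.5   7.2] | after turn mm [396.2 -61.  -15.1] turn rad 0.0276
scene red_a [([292.0, 284.0], array([0.6131, 0.0097]), 0.76), ([334.0, 253.0], array([0.4584, 0.0411]), 0.72), ([317.0, 269.0], array([0.531 , 0.0352]), 0.67)]
scene packed_a [([357.0, 269.0], array([0.4609, 0.1233]), 0.79), ([315.0, 268.0], array([0.5319, 0.0274]), 0.74), ([339.0, 286.0], array([0.5381, 0.1154]), 0.68), ([316.0, 303.0], array([0.618 , 0.0967]), 0.55)]
scene empty_a []
scene scanner [([210.0, 218.0], array([ 0.585 , -0.3278]), 0.68)]
scene stand [([207.0, 221.0], array([ 0.5922, -0.3375]), 0.69)]
scene window [([214.0, 176.0], array([ 0.5205, -0.35  ]), 0.67)]
scene code [([270.0, 225.0], array([ 0.4905, -0.1736]), 0.64)]
top red_a [([310.0, 217.0], array([0.6169, 0.0245]), 0.92)]
top packed_a [([273.0, 244.0], array([0.5417, 0.1235]), 0.91), ([305.0, 251.0], array([0.5243, 0.0372]), 0.65), ([281.0, 212.0], array([0.6318, 0.1032]), 0.63), ([311.0, 213.0], array([0.6283, 0.0204]), 0.58)]
top empty_a [([310.0, 216.0], array([0.6188, 0.0223]), 0.59)]
top scanner [([439.0, 229.0], array([ 0.5831, -0.3266]), 0.96), ([284.0, 216.0], array([0.6193, 0.0951]), 0.54)]
top stand [([442.0, 227.0], array([ 0.5914, -0.3384]), 0.85), ([386.0, 265.0], array([ 0.4873, -0.1834]), 0.21)]
top window [([454.0, 245.0], array([ 0.526 , -0.3425]), 0.72)]
top code [([385.0, 262.0], array([ 0.4931, -0.1808]), 0.92)]
```

View pics/scene7.png

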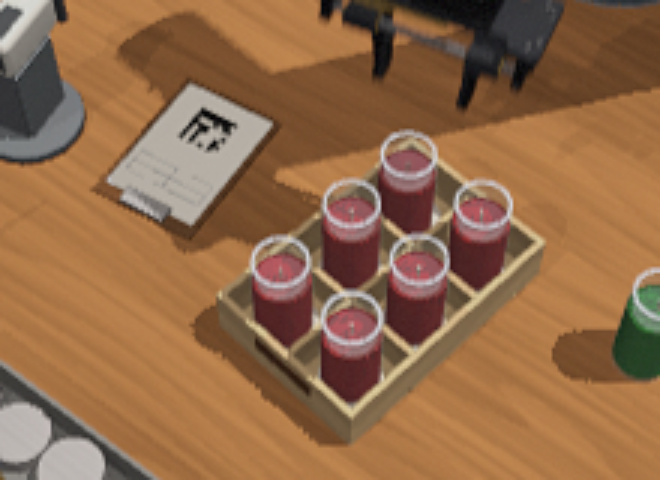

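View pics/top7s.png

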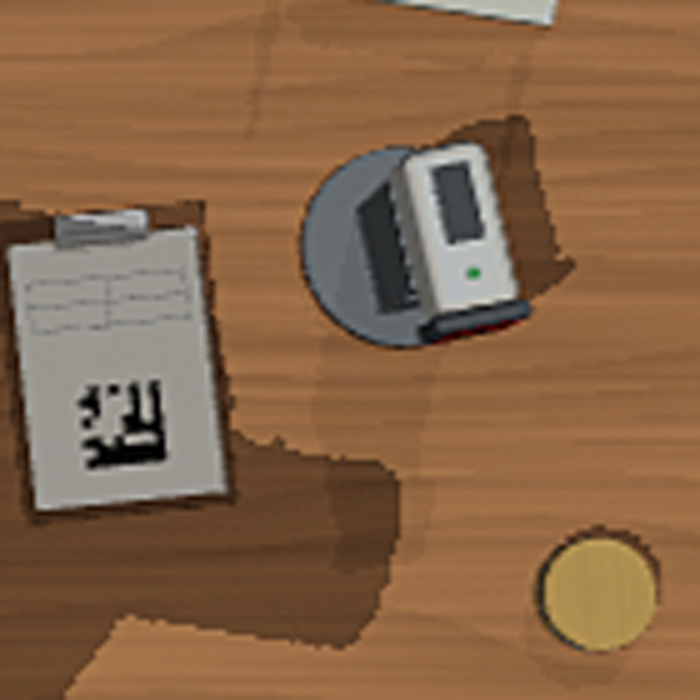

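View pics/scene7s.png

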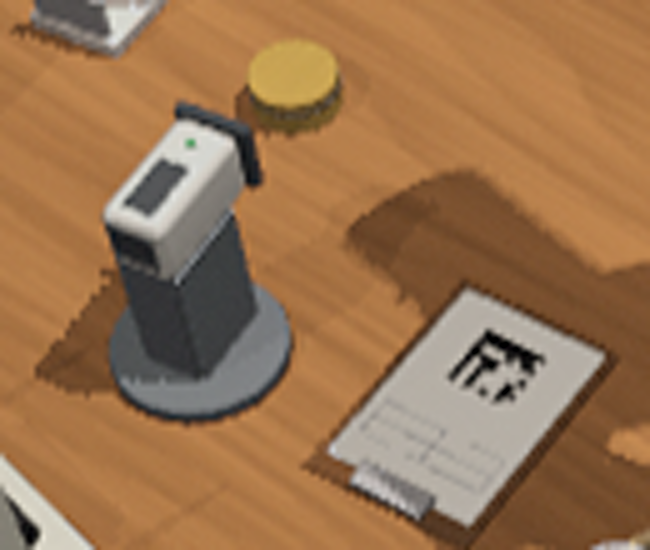

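Run:
```python
from h import *
c=capture('top')
f=lambda p,z:plane(c,(360+p[0]/5-.4,180+p[1]/5-.4),z)[:2]
for p,z in [((410,163),.1495),((484,145),.1495),((438,311),.1495),((515,297),.1495),((426,332),.1525),((529,310),.1525),((600,590),.028),((122,424),.005)]: print(p,f(p,z).round(4))
print('stand disc', f((398,247),.012))
c=capture('scene')
g=lambda p,z:plane(c,(170+p[0]/5-.4,150+p[1]/5-.4),z)[:2]
for p,z in [((108,218),.1495),((165,238),.1495),((185,123),.1495),((242,143),.1495),((497,365),.005),((201,347),.012)]: print('sc',p,g(p,z).round(4))
```

```text
(410, 163) [ 0.6046 -0.3082]
(484, 145) [ 0.6137 -0.3453]
(438, 311) [ 0.5302 -0.3204]
(515, 297) [ 0.5372 -0.3586]
(426, 332) [ 0.5193 -0.3136]
(529, 310) [ 0.5303 -0.3647]
(600, 590) [ 0.3974 -0.4272]
(122, 424) [ 0.4874 -0.1777]
stand disc [ 0.58340612 -0.32776855]
sc (108, 218) [ 0.6179 -0.3379]
sc (165, 238) [ 0.6091 -0.3026]
sc (185, 123) [ 0.5405 -0.3548]
sc (242, 143) [ 0.5319 -0.3183]
sc (497, 365) [ 0.4862 -0.1812]
sc (201, 347) [ 0.5885 -0.3281]
```

```bash
python3 go.py .6036 -.3258 .205 -78.5
```

```text
t 18.78 pos [0.4493 0.0447 0.2039] yaw -76.42 tilt [ 0.1097 -0.0188 -0.9938] open 0.778 F [-0.4 -0.5 -1.2] J [ -8.  16. 112.  -0.  46.  68.]
now-axes mm [396.1 -61.   22.8] | after turn mm [393.8 -77.4  -1.1] turn rad 0.0363
```

Emit:
send_rows(motion=[[[25, -4, 1], 0.036], [[37, -6, 1], 0], [[37, -6, 2], 0], [[37, -6, 2], 0], [[37, -6, 2], 0]], gripper=0)

```text
time_s: 19.2
position: [0.5103, -0.1167, 0.205]
tcp_rot: [[0.211, -0.972, 0.105], [-0.977, -0.213, -0.014], [0.036, -0.099, -0.994]]
force: [0.7, 0.1, 0.3]
opening: 0.987
```

Emit:
send_rows(motion=[[[37, -7, 2], 0], [[37, -7, 2], 0], [[37, -7, 2], 0], [[37, -7, 2], 0], [[25, -5, 2], 0]])

```text
time_s: 19.62
position: [0.5822, -0.2902, 0.2045]
tcp_rot: [[0.208, -0.972, 0.106], [-0.977, -0.21, -0.015], [0.037, -0.101, -0.994]]
force: [0.6, 0.1, -0.8]
opening: 0.997
```

```bash
python3 go.py .6036 -.3258 .19 -78.5
```

```text
t 19.62 pos [ 0.5822 -0.2902  0.2045] yaw -78.01 tilt [ 0.1061 -0.0154 -0.9942] open 0.997 F [ 0.6  0.1 -0.8] J [-38.  31.  84.   4.  60.  39.]
now-axes mm [ 38.7 -11.8  17.2] | after turn mm [ 39.2 -13.8  14.5] turn rad 0.0086
```

Emit:
send_rows(motion=[[[15, -4, 2], 0], [[13, -4, 4], 0], [[5, -3, 5], 0], [[0, 0, 0], 0], [[0, 0, 0], 0]])

```text
time_s: 20.03
position: [0.6031, -0.3302, 0.1938]
tcp_rot: [[0.2, -0.974, 0.108], [-0.979, -0.204, -0.019], [0.041, -0.102, -0.994]]
force: [-0.1, 0.7, -0.0]
opening: 1.002
```

```bash
python3 go.py .6036 -.3258 .1125 -78.5
```

```text
t 20.03 pos [ 0.6031 -0.3302  0.1938] yaw -78.43 tilt [ 0.108  -0.0191 -0.994 ] open 1.002 F [-0.1  0.7 -0. ] J [-39.  35.  79.   4.  61.  37.]
now-axes mm [-7.5  6.9 80.8] | after turn mm [-4.2 -1.3 81.3] turn rad 0.0012
```

Emit:
send_rows(motion=[[[-3, 1, 10], 0], [[-2, 1, 18], 0], [[-1, 2, 20], 0], [[0, 1, 12], 0], [[0, 1, 4], 0]])

```text
time_s: 20.45
position: [0.6017, -0.3197, 0.1277]
tcp_rot: [[0.205, -0.973, 0.108], [-0.978, -0.208, -0.017], [0.039, -0.102, -0.994]]
force: [0.4, 0.4, 0.1]
opening: 1.0
```

```bash
python3 go.py .6036 -.3258 .1125 -78.5
python3 - <<'E'
from h import *
c=capture('scene')
cv2.imwrite('pics/scene8.png',cv2.resize(c['image'][120:260,150:310],None,fx=4.5,fy=4.2,interpolation=cv2.INTER_CUBIC))
E
```

```text
t 20.45 pos [ 0.6017 -0.3197  0.1277] yaw -78.15 tilt [ 0.108  -0.0173 -0.994 ] open 1.000 F [0.4 0.4 0.1] J [-39.  39.  83.   4.  53.  37.]
now-axes mm [ 5.8  1.  15.4] | after turn mm [ 6.4 -0.6 15.2] turn rad 0.0062
```

View pics/scene8.png

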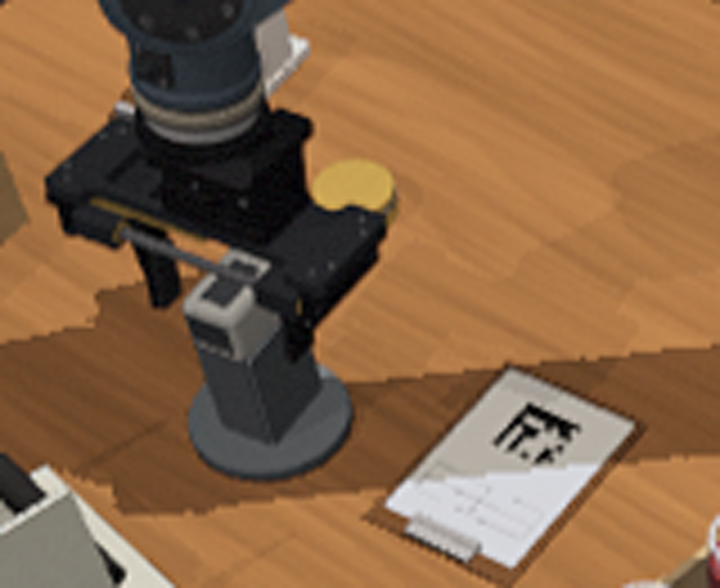

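Emit:
send_rows(motion=[[[3, 0, 5], 0], [[3, 0, 5], 0], [[0, 0, 4], 0], [[0, 0, 0], 0], [[0, 0, 0], 0]])

```text
time_s: 20.92
position: [0.6046, -0.3243, 0.1141]
tcp_rot: [[0.207, -0.972, 0.108], [-0.977, -0.21, -0.017], [0.039, -0.102, -0.994]]
force: [0.1, 0.6, 1.2]
opening: 1.002
```

```bash
python3 go.py .6036 -.3258 .1125 -78.5
```

```text
t 20.92 pos [ 0.6046 -0.3243  0.1141] yaw -78.03 tilt [ 0.108  -0.0169 -0.994 ] open 1.002 F [0.1 0.6 1.2] J [-39.  40.  83.   4.  52.  37.]
now-axes mm [1.2 1.5 1.5] | after turn mm [1.3 1.3 1.6] turn rad 0.0083
```

Emit:
send_rows(motion=[[[0, 0, 0], 0.008], [[0, 0, 0], 0], [[0, 0, 0], 0], [[0, 0, 0], 0], [[0, 0, 0], 0]], gripper=1)

```text
time_s: 21.33
position: [0.6055, -0.3253, 0.116]
tcp_rot: [[0.198, -0.974, 0.111], [-0.979, -0.201, -0.019], [0.041, -0.105, -0.994]]
force: [0.6, 0.1, 0.3]
opening: 0.707
```

Emit:
send_rows(motion=[[[0, 0, 0], 0], [[0, 0, 0], 0], [[0, 0, 0], 0], [[0, 0, 0], 0], [[0, 0, 0], 0]])

```text
time_s: 21.75
position: [0.6058, -0.3256, 0.1165]
tcp_rot: [[0.198, -0.974, 0.112], [-0.979, -0.201, -0.02], [0.042, -0.106, -0.994]]
force: [0.2, -0.5, 0.2]
opening: 0.487
```

```bash
python3 go.py .604 -.325 .2125 -78.5
```

```text
t 21.75 pos [ 0.6058 -0.3256  0.1165] yaw -78.57 tilt [ 0.1118 -0.0199 -0.9935] open 0.487 F [ 0.2 -0.5  0.2] J [-39.  40.  83.   4.  52.  37.]
now-axes mm [  3.1  -8.5 -95.6] | after turn mm [ -1.    1.6 -96. ] turn rad -0.0013
```

Emit:
send_rows(motion=[[[0, 0, -4], 0], [[0, -1, -8], 0], [[0, -1, -12], 0], [[0, -1, -14], 0], [[0, -1, -14], 0]])

```text
time_s: 22.17
position: [0.6017, -0.3245, 0.167]
tcp_rot: [[0.198, -0.974, 0.105], [-0.979, -0.201, -0.019], [0.04, -0.099, -0.994]]
force: [-0.2, -1.0, -3.1]
opening: 0.484
```

```bash
python3 go.py .604 -.325 .2125 -78.5
python3 - <<'E'
from h import *
c=capture('scene')
cv2.imwrite('pics/scene9.png',cv2.resize(c['image'][120:260,150:310],None,fx=4.5,fy=4.2,interpolation=cv2.INTER_CUBIC))
E
```

```text
t 22.17 pos [ 0.6017 -0.3245  0.167 ] yaw -78.56 tilt [ 0.1053 -0.019  -0.9943] open 0.484 F [-0.2 -1.  -3.1] J [-39.  36.  81.   3.  58.  38.]
now-axes mm [  2.8  -6.7 -45. ] | after turn mm [  1.   -2.2 -45.5] turn rad -0.0010
```

View pics/scene9.png

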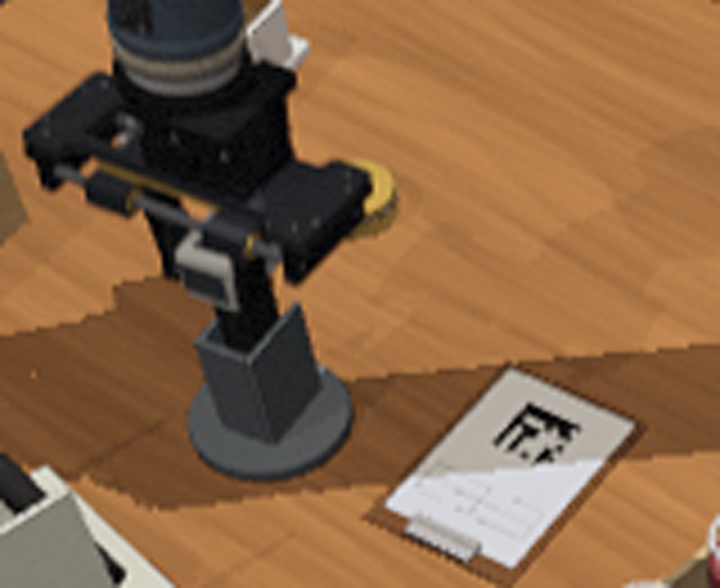

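Emit:
send_rows(motion=[[[0, -1, -10], 0], [[1, -2, -14], 0], [[0, -2, -14], 0], [[0, -1, -12], 0], [[0, 0, -6], 0]])

```text
time_s: 22.63
position: [0.6018, -0.3222, 0.2317]
tcp_rot: [[0.198, -0.974, 0.108], [-0.979, -0.201, -0.02], [0.041, -0.102, -0.994]]
force: [0.2, -0.2, -1.7]
opening: 0.486
```

```bash
python3 go.py .604 -.325 .2125 -78.5
python3 - <<'E'
from h import *
c=capture('scene')
cv2.imwrite('pics/scene10.png',cv2.resize(c['image'][120:260,150:310],None,fx=4.5,fy=4.2,interpolation=cv2.INTER_CUBIC))
E
```

```text
t 22.63 pos [ 0.6018 -0.3222  0.2317] yaw -78.56 tilt [ 0.1081 -0.0197 -0.9939] open 0.486 F [ 0.2 -0.2 -1.7] J [-39.  32.  78.   3.  65.  38.]
now-axes mm [ 2.4  0.4 19.4] | after turn mm [ 3.2 -1.6 19.2] turn rad -0.0011
```

View pics/scene10.png

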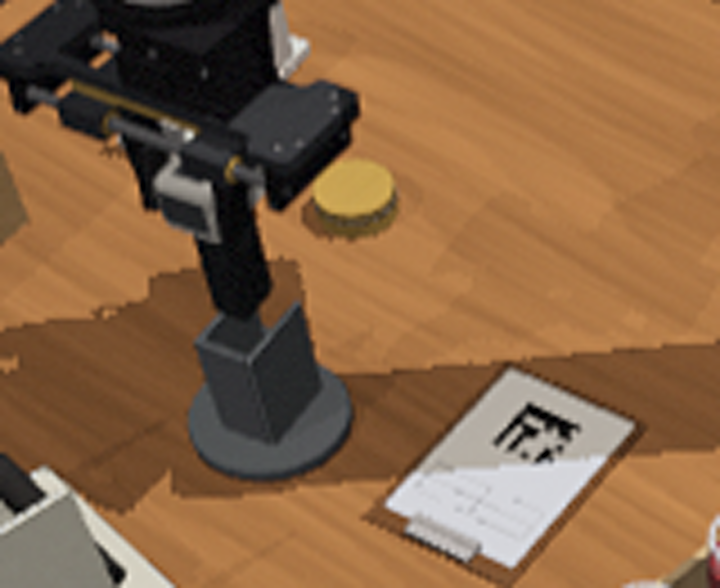

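Emit:
send_rows(motion=[[[0, -10, 0], 0], [[0, -16, -1], 0], [[0, -18, -1], 0], [[0, -15, -1], 0], [[0, -6, 0], 0]])

```text
time_s: 23.1
position: [0.6659, -0.3065, 0.2406]
tcp_rot: [[0.196, -0.975, 0.104], [-0.98, -0.198, -0.015], [0.036, -0.099, -0.994]]
force: [0.4, -0.2, -2.5]
opening: 0.483
```

```bash
python3 go.py .666 -.31 .1865 -78.5
python3 - <<'E'
from h import *
c=capture('scene')
cv2.imwrite('pics/scene11.png',cv2.resize(c['image'][120:260,150:310],None,fx=4.5,fy=4.2,interpolation=cv2.INTER_CUBIC))
E
```

```text
t 23.10 pos [ 0.6659 -0.3065  0.2406] yaw -78.71 tilt [ 0.1045 -0.0155 -0.9944] open 0.483 F [ 0.4 -0.2 -2.5] J [-35.  36.  69.   3.  70.  43.]
now-axes mm [ 1.5  6.  53.9] | after turn mm [ 3.4  0.6 54.1] turn rad -0.0037
```

View pics/scene11.png

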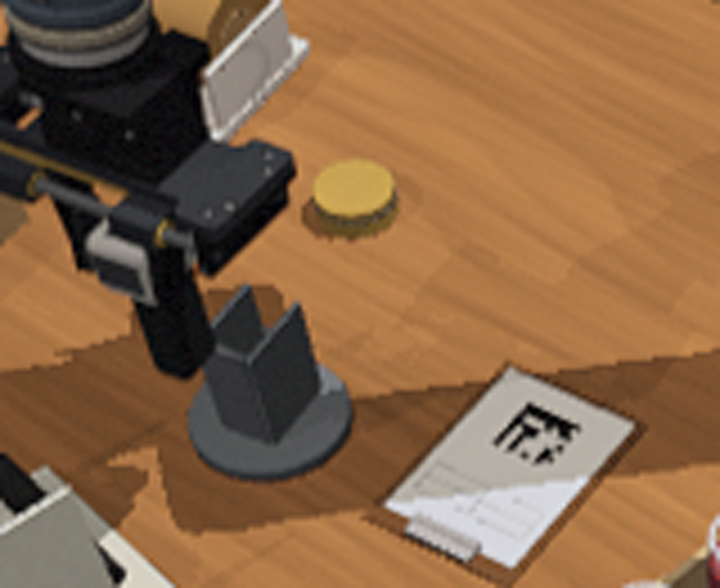

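Emit:
send_rows(motion=[[[0, 1, 8], 0], [[0, 1, 13], 0], [[0, 1, 14], 0], [[0, 1, 10], 0], [[0, 0, 4], 0]])

```text
time_s: 23.57
position: [0.665, -0.3064, 0.1851]
tcp_rot: [[0.197, -0.975, 0.099], [-0.98, -0.2, -0.013], [0.032, -0.095, -0.995]]
force: [-0.7, 0.1, -2.7]
opening: 0.486
```

```bash
python3 go.py .582 -.327 .1815 -78.5
python3 - <<'E'
from h import *
c=capture('scene')
cv2.imwrite('pics/scene12.png',cv2.resize(c['image'][120:260,150:310],None,fx=4.5,fy=4.2,interpolation=cv2.INTER_CUBIC))
E
```

```text
t 23.57 pos [ 0.665  -0.3064  0.1851] yaw -78.61 tilt [ 0.099  -0.0126 -0.995 ] open 0.486 F [-0.7  0.1 -2.7] J [-35.  39.  72.   3.  64.  43.]
now-axes mm [ 3.7 85.4 -4.4] | after turn mm [ 3.6 85.5  3.6] turn rad -0.0019
```

View pics/scene12.png

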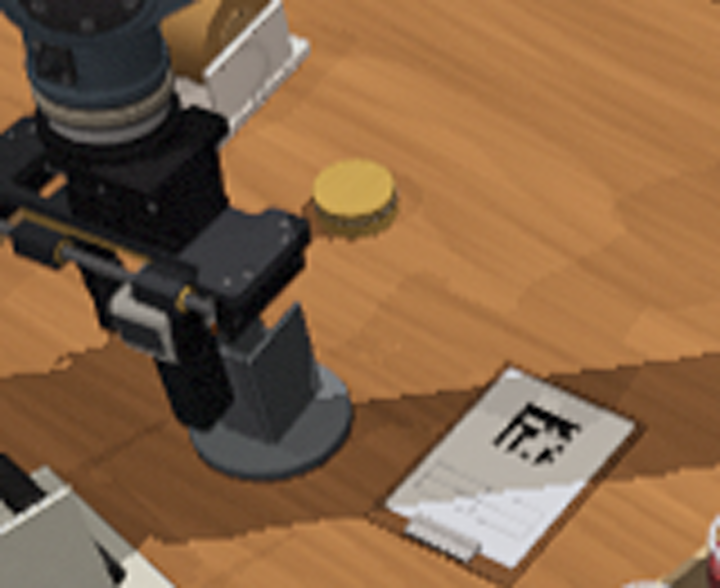

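Emit:
send_rows(motion=[[[1, 8, -1], 0], [[1, 10, -1], 0], [[1, 10, -1], 0], [[0, 10, -1], 0], [[0, 8, -1], 0]])

```text
time_s: 24.03
position: [0.62, -0.3187, 0.1874]
tcp_rot: [[0.196, -0.975, 0.108], [-0.98, -0.198, -0.011], [0.033, -0.103, -0.994]]
force: [2.9, 1.2, -1.6]
opening: 0.479
```

```bash
python3 go.py .582 -.327 .1815 -78.5
python3 - <<'E'
from h import *
c=capture('scene')
cv2.imwrite('pics/scene13.png',cv2.resize(c['image'][120:260,150:310],None,fx=4.5,fy=4.2,interpolation=cv2.INTER_CUBIC))
E
```

```text
t 24.03 pos [ 0.62   -0.3187  0.1874] yaw -78.69 tilt [ 0.1077 -0.0115 -0.9941] open 0.479 F [ 2.9  1.2 -1.6] J [-38.  36.  78.   4.  61.  39.]
now-axes mm [ 0.5 39.3  1.9] | after turn mm [ 0.5 38.9  5.9] turn rad -0.0033
```

View pics/scene13.png

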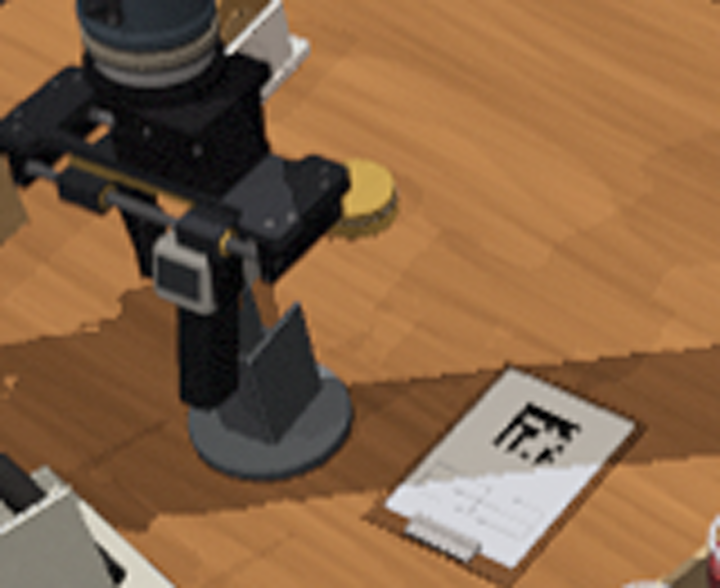

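Emit:
send_rows(motion=[[[0, 9, -1], 0], [[0, 10, -1], 0], [[0, 10, -1], 0], [[0, 10, -1], 0], [[0, 8, 0], 0]])

```text
time_s: 24.5
position: [0.5708, -0.3307, 0.1901]
tcp_rot: [[0.195, -0.974, 0.115], [-0.98, -0.198, -0.017], [0.039, -0.109, -0.993]]
force: [2.6, 1.0, -2.3]
opening: 0.481
```

```bash
python3 go.py .572 -.329 .181 -78.5
python3 - <<'E'
from h import *
c=capture('scene')
cv2.imwrite('pics/scene14.png',cv2.resize(c['image'][120:260,150:310],None,fx=4.5,fy=4.2,interpolation=cv2.INTER_CUBIC))
E
```

```text
t 24.50 pos [ 0.5708 -0.3307  0.1901] yaw -78.75 tilt [ 0.1146 -0.0172 -0.9933] open 0.481 F [ 2.6  1.  -2.3] J [-41.  33.  84.   4.  58.  35.]
now-axes mm [-1.8 -0.5  9.1] | after turn mm [-1.4 -1.5  9.1] turn rad -0.0044
```

View pics/scene14.png

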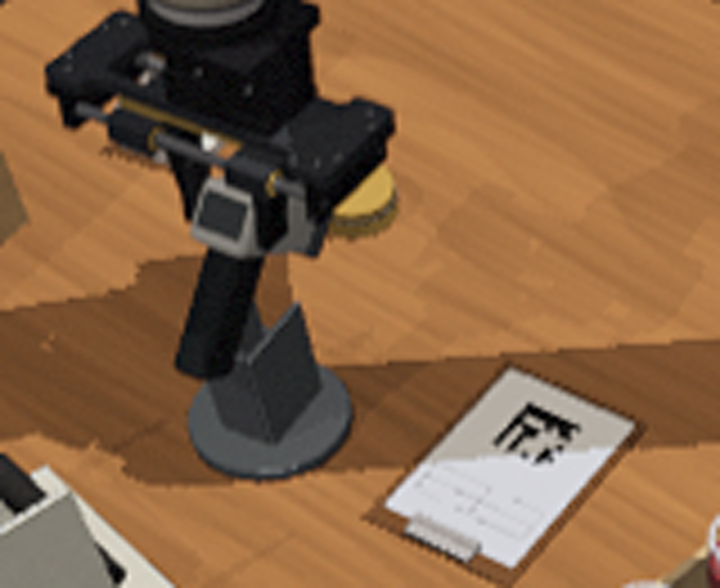

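Emit:
send_rows(motion=[[[0, 0, 3], 0], [[0, 2, 3], 0], [[-1, 6, 1], 0], [[0, 6, -1], 0], [[0, 3, 0], 0]])

```text
time_s: 24.97
position: [0.5526, -0.3351, 0.1825]
tcp_rot: [[0.194, -0.974, 0.115], [-0.98, -0.197, -0.02], [0.042, -0.109, -0.993]]
force: [3.1, 1.2, -0.4]
opening: 0.48
```

```bash
python3 go.py .56 -.331 .181 -78.5
python3 - <<'E'
from h import *
for n in('scene','top'):
    c=capture(n)
    cv2.imwrite(f'pics/{n}15.png',cv2.resize(c['image'][120:260,150:310] if n=='scene' else c['image'][180:300,360:500],None,fx=4.5,fy=4.5,interpolation=cv2.INTER_CUBIC))
E
```

```text
t 24.97 pos [ 0.5526 -0.3351  0.1825] yaw -78.82 tilt [ 0.1154 -0.0197 -0.9931] open 0.480 F [ 3.1  1.2 -0.4] J [-43.  32.  86.   4.  56.  34.]
now-axes mm [-2.6 -7.8  2.3] | after turn mm [-2.5 -8.1  1.5] turn rad -0.0055
```

View pics/scene15.png

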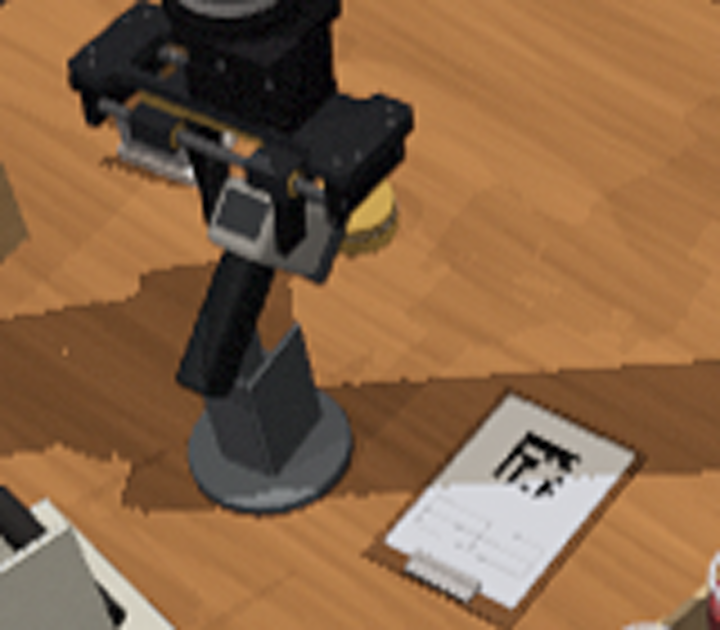

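View pics/top15.png

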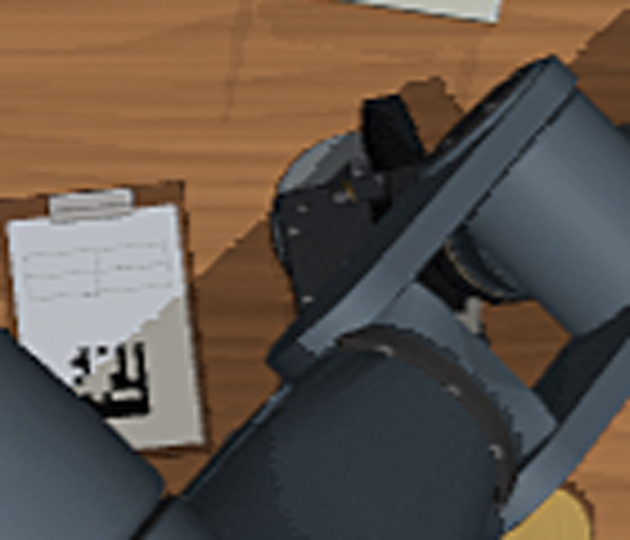

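Emit:
send_rows(motion=[[[0, -2, -8], 0], [[0, -2, -14], 0], [[0, -2, -18], 0], [[0, -2, -18], 0], [[0, -2, -12], 0]])

```text
time_s: 25.48
position: [0.5456, -0.328, 0.2484]
tcp_rot: [[0.198, -0.976, 0.087], [-0.98, -0.199, -0.006], [0.024, -0.084, -0.996]]
force: [0.9, -0.2, -1.9]
opening: 0.477
```

```bash
python3 go.py .634 -.149 .2 -78.8
```

```text
t 25.48 pos [ 0.5456 -0.328   0.2484] yaw -78.59 tilt [ 0.0873 -0.0065 -0.9962] open 0.477 F [ 0.9 -0.2 -1.9] J [-43.  28.  82.   3.  66.  35.]
now-axes mm [-159.1 -117.9   54.8] | after turn mm [-158.4 -121.5   48.4] turn rad 0.0036
```

Emit:
send_rows(motion=[[[-14, -10, 2], 0], [[-22, -16, 4], 0], [[-26, -20, 6], 0], [[-26, -20, 8], 0], [[-24, -18, 8], 0]])

```text
time_s: 25.9
position: [0.6048, -0.2073, 0.2293]
tcp_rot: [[0.19, -0.979, 0.08], [-0.981, -0.192, -0.019], [0.034, -0.075, -0.997]]
force: [0.3, 0.2, -2.9]
opening: 0.481
```

Emit:
send_rows(motion=[[[-20, -14, 7], 0], [[-14, -10, 6], 0], [[-8, -6, 4], 0], [[0, 0, 0], 0], [[0, 0, 0], 0]])

```text
time_s: 26.32
position: [0.624, -0.1507, 0.2093]
tcp_rot: [[0.201, -0.978, 0.063], [-0.979, -0.203, -0.015], [0.027, -0.059, -0.998]]
force: [1.4, 0.1, -2.9]
opening: 0.48
```

```bash
python3 go.py .634 -.149 .2 -78.8;  python3 - <<'E'
from h import *
for n in('scene','top'):
    c=capture(n)
    for t in ('scanner','window','code'): print(n,t,[(np.round(d['xy'],1).tolist(),round(d['p'],2)) for d in place_of(n,t)])
    cv2.imwrite(f'pics/{n}16.png',cv2.resize(c['image'][140:280,190:350] if n=='scene' else c['image'][180:320,300:460],None,fx=4.2,fy=4.2,interpolation=cv2.INTER_CUBIC))
E
```

```text
t 26.32 pos [ 0.624  -0.1507  0.2093] yaw -78.38 tilt [ 0.0629 -0.0151 -0.9979] open 0.480 F [ 1.4  0.1 -2.9] J [-24.  31.  83.   1.  62.  54.]
now-axes mm [ 0.1 -9.5  9.8] | after turn mm [  0.3 -10.1   9.3] turn rad 0.0073
scene scanner [([224.6, 251.7], 0.76)]
scene window [([251.2, 208.2], 0.98)]
scene code [([271.0, 226.4], 0.92)]
top scanner []
top window [([384.4, 225.1], 0.52)]
top code [([384.3, 265.2], 0.58)]
```

View pics/scene16.png

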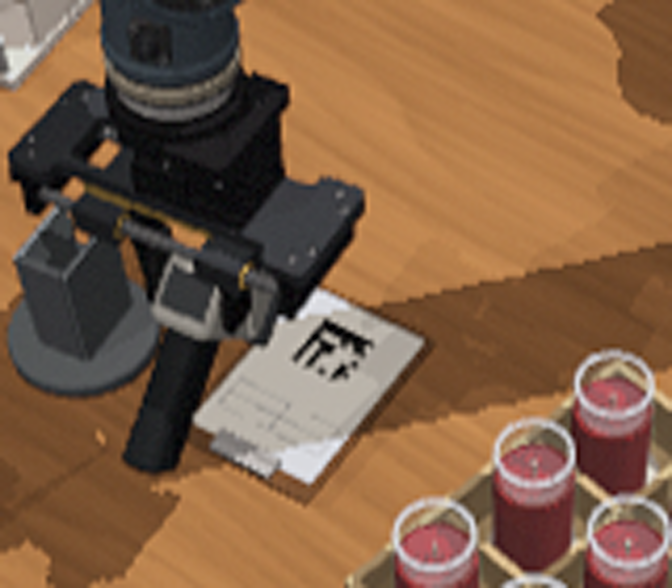

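View pics/top16.png

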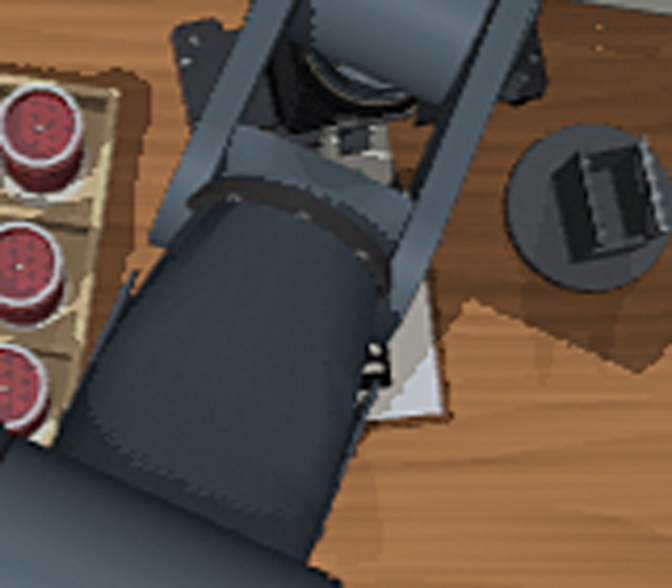

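```bash
cat > fit.py <<'E'
from h import *
from scipy.optimize import least_squares
def pose(s,th,xp,zp):
    R=np.array(s['tcp_rot']);p=np.array(s['position'])
    P=p-R[:,2]*bot.grip_point_offset
    y=-R[:,0]; 
    x0=np.cross(y,[0,0,1]);x0/=np.linalg.norm(x0); z0=np.cross(x0,y)
    c,sn=np.cos(th),np.sin(th)
    x=c*x0+sn*z0; z=-sn*x0+c*z0   # nose(-x) goes down, 
    Rs=np.column_stack([x,y,z]); return Rs,P-Rs@np.array([xp,0,zp])
def report(s,th,xp,zp,code=np.array([.487,-.179,.005])):
    Rs,o=pose(s,th,xp,zp); w=o+Rs@np.array([-.063,0,.112])
    print('origin',o.round(4),'window',w.round(4),'code in window frame mm',(Rs.T@(code-w)*1000).round(1),'slope',np.degrees(np.arcsin(-(-Rs[2,0]))).round(1))
    return Rs,o,w
E
python3 - <<'E'
from fit import *
s=bot.read_state();c=capture('scene')
f=lambda p:(190+p[0]/4.2-.4,140+p[1]/4.2-.4)
obs=[((170,258),(.03,-.021,.134)),((220,283),(.03,.021,.134)),((153,310),(.03,-.021,.09)),((208,340),(.03,.021,.09)),((125,458),(.018,-.013,0)),((168,471),(.018,.013,0))]
uv=np.array([f(a) for a,_ in obs]);M=np.array([b for _,b in obs])
def res(q):
    Rs,o=pose(s,q[0],q[1],q[2]); o=o+np.array([0,q[3],0])
    e=(proj(c,M@Rs.T+o)-uv).ravel()
    return np.r_[e,(q[1]-.019)/.003,(q[2]-.116)/.003,q[3]/.004]
r=least_squares(res,[.8,.019,.116,0]); print(np.degrees(r.x[0]),r.x[1:],res(r.x).round(1))
Rs,o,w=report(s,*r.x[:3]); print(proj(c,[w,o]))
E
```

```text
40.50010014520682 [0.01982304 0.11665763 0.00100121] [-1.1 -1.9  1.7 -1.8 -1.6  2.2 -0.1  1.2  1.2 -0.3 -0.3  0.5  0.3  0.2
  0.3]
origin [ 0.6834 -0.1423  0.1271] window [ 0.5649 -0.165   0.1713] code in window frame mm [-168.1    6.4  -75. ] slope 40.5
[[250.01826718 205.83896041]
 [227.99525074 248.6964194 ]]
```

Run:
```python
from fit import *
s=bot.read_state();c=capture('scene')
im=c['image'][190:265,210:270]; big=cv2.resize(im,None,fx=8,fy=8,interpolation=cv2.INTER_CUBIC)
out=[big.copy()]
for th in (40.5,48):
    b=big.copy(); Rs,o=pose(s,np.radians(th),.0195,.1163)
    def seg(pts):
        q=((proj(c,np.array(pts)@Rs.T+o)-[210,190]+.5)*8).astype(int)
        cv2.polylines(b,[q.reshape(-1,1,2)],True,(0,255,255),1)
    for x0,x1,y,z0,z1 in ((-.054,.03,.021,.09,.134),(-.018,.018,.013,0,.09)):
        for xx in (x0,x1): seg([(xx,-y,z0),(xx,y,z0),(xx,y,z1),(xx,-y,z1)])
        for yy in (-y,y): seg([(x0,yy,z0),(x1,yy,z0),(x1,yy,z1),(x0,yy,z1)])
    cv2.imwrite(f'pics/fit{int(th)}.png',b)
    out.append(b)
```

```text
(no output)
```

View pics/fit40.png

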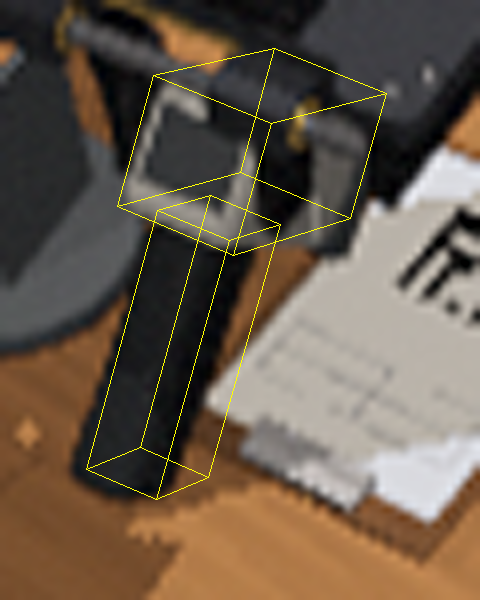

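View pics/fit48.png

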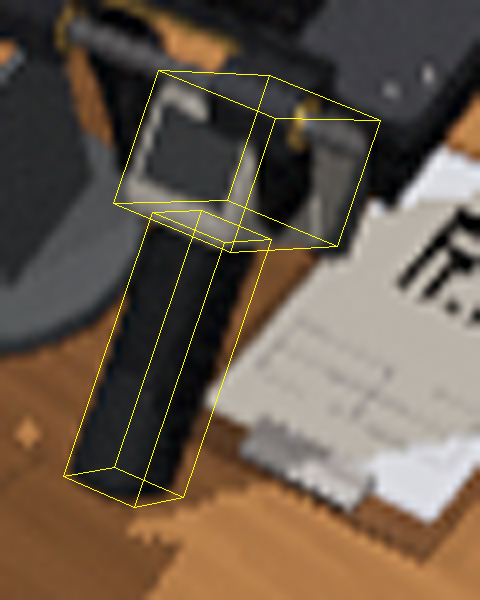

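Run:
```python
from fit import *
s=bot.read_state();c=capture('scene')
print('t',s['time_s'])
obs=[((120,205),(.03,-.021,.09)),((230,253),(.03,.021,.09)),((75,472),(.018,-.013,0)),((137,497),(.018,.013,0)),((175,487),(-.018,.013,0)),((320,246),(-.054,.021,.09)),((347,254),(-.063,.025,.087))]
uv=np.array([(210+a[0]/8-.5,190+a[1]/8-.5) for a,_ in obs]+[(251.2,208.2),(224.6,251.7)]);M=np.array([b for _,b in obs]+[(-.063,0,.112),(0,0,0)])
W=np.array([1]*7+[.4]*2)[:,None]
def res(q,full=False):
    Rs,o=pose(s,q[0],q[1],q[2]); o=o+q[3:6]
    e=((proj(c,M@Rs.T+o)-uv)*W)
    if full: return e
    return np.r_[e.ravel(),(q[1]-.019)/.004,(q[2]-.116)/.003,q[3:6]/.004]
r=least_squares(res,[.8,.019,.116,0,0,0]); print(np.degrees(r.x[0]),r.x[1:].round(4));print(res(r.x,1).round(1))
Rs,o,w=report(s,*r.x[:3]); print(o+r.x[3:])
J=r.jac;print('sd deg',np.degrees(np.sqrt(np.linalg.inv(J.T@J)[0,0])))
```

```text
t 26.8167
47.76786840751649 [ 0.0201  0.1159 -0.0004 -0.0019 -0.0007]
[[-1.  -0.6]
 [-0.2 -0.5]
 [-1.5  0.1]
 [-0.5  0.9]
 [ 0.9  0.8]
 [ 2.  -0.5]
 [ 0.9  0. ]
 [-1.   0.4]
 [ 0.1 -0.7]]
origin [ 0.6948 -0.1393  0.1357] window [ 0.5719 -0.1634  0.1643] code in window frame mm [-175.9    6.   -43.1] slope 47.7
[ 0.69434623 -0.14121847  0.13501677]
sd deg 1.3647411920428119
```

```bash
cat > aim.py <<'E'
from fit import *
import sys
s=bot.read_state(); th=np.radians(float(sys.argv[1]))
Rs,o,w=report(s,th,.0197,.116)
code=np.array([.487,-.179,.005]); e=Rs.T@(code-w); d=e-np.array([-float(sys.argv[2]),0,0])
wd=Rs@d; R=np.array(s['tcp_rot']); print('t',s['time_s'],'tilt',R[:,2].round(3),'move world mm',(wd*1000).round(1),'tool mm',(R.T@wd*1000).round(1))
E
python3 aim.py 47.5 130
```

```text
origin [ 0.6947 -0.1392  0.1356] window [ 0.5719 -0.1633  0.1648] code in window frame mm [-176.     5.9  -44.2] slope 47.5
t 26.8667 tilt [ 0.065 -0.015 -0.998] move world mm [85456.  20066.5 95649.8] tool mm [-5.90000e+00 -9.34248e+04 -9.01447e+04]
```

```bash
python3 aim.py 47.5 .130
```

```text
origin [ 0.6947 -0.1392  0.1356] window [ 0.5719 -0.1633  0.1648] code in window frame mm [-176.     5.9  -44.2] slope 47.5
t 26.8667 tilt [ 0.065 -0.015 -0.998] move world mm [  0.7   4.4 -64. ] tool mm [-5.9  2.4 63.8]
```

Emit:
send_rows(motion=[[[-1, 0, 8], 0], [[-2, 1, 14], 0], [[-1, 1, 15], 0], [[-1, 0, 12], 0], [[0, 0, 5], 0]])

```text
time_s: 27.28
position: [0.6269, -0.1484, 0.1547]
tcp_rot: [[0.198, -0.978, 0.071], [-0.98, -0.2, -0.017], [0.031, -0.066, -0.997]]
force: [0.4, -0.4, -2.7]
opening: 0.481
```

```bash
python3 aim.py 47.5 .130
python3 - <<'E'
from h import *
for n in('scene','top'):
    c=capture(n)
    for t in ('scanner','window','code'): print(n,t,[(np.round(d['xy'],1).tolist(),round(d['p'],2)) for d in place_of(n,t)])
    cv2.imwrite(f'pics/{n}17.png',cv2.resize(c['image'][195:275,205:285] if n=='scene' else c['image'][180:320,300:460],None,fx=8 if n=='scene' else 4.2,fy=8 if n=='scene' else 4.2,interpolation=cv2.INTER_CUBIC))
E
```

```text
origin [ 0.6969 -0.1366  0.0805] window [ 0.5741 -0.1605  0.1097] code in window frame mm [-137.4    2.5   -5.1] slope 47.5
t 27.2833 tilt [ 0.071 -0.017 -0.997] move world mm [-1.6  1.9 -8.9] tool mm [-2.5  1.8  8.7]
scene scanner [([228.8, 267.0], 0.92)]
scene window [([253.4, 224.3], 0.79), ([341.0, 285.6], 0.15)]
scene code [([269.0, 228.0], 0.78), ([334.2, 251.1], 0.53)]
top scanner []
top window [([377.7, 225.2], 0.59)]
top code [([383.3, 264.8], 0.62), ([377.7, 223.4], 0.56)]
```

View pics/scene17.png

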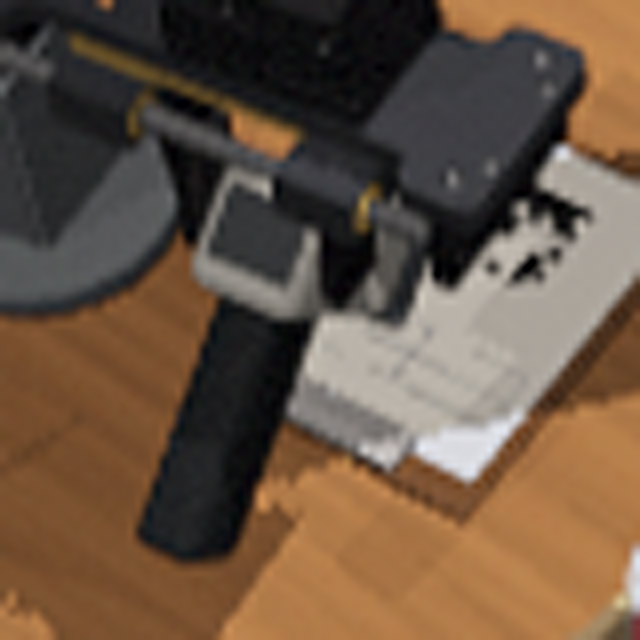

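View pics/top17.png

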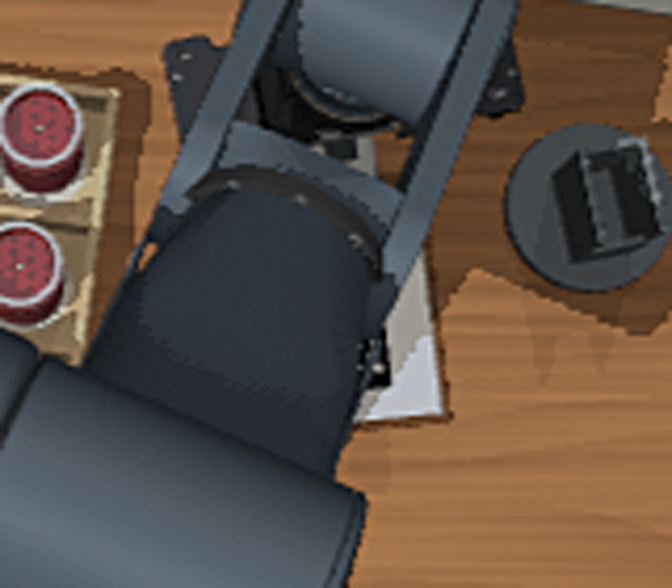

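Run:
```python
from fit import *
s=bot.read_state();c=capture('scene')
obs=[((196,276),(.03,-.021,.09)),((305,320),(.03,.021,.09)),((139,535),(.018,-.013,0)),((195,560),(.018,.013,0)),((235,550),(-.018,.013,0)),((383,312),(-.054,.021,.09)),((406,324),(-.063,.025,.087))]
uv=np.array([(205+a[0]/8-.5,195+a[1]/8-.5) for a,_ in obs]+[(253.4,224.3),(228.8,267.0)]);M=np.array([b for _,b in obs]+[(-.063,0,.112),(0,0,0)])
W=np.array([1]*7+[.4]*2)[:,None]
def res(q,full=False):
    Rs,o=pose(s,q[0],q[1],q[2]); o=o+q[3:6]
    e=((proj(c,M@Rs.T+o)-uv)*W)
    if full: return e
    return np.r_[e.ravel(),(q[1]-.019)/.004,(q[2]-.116)/.003,q[3:6]/.004]
r=least_squares(res,[.8,.019,.116,0,0,0]); print(np.degrees(r.x[0]),r.x[1:].round(4));print(res(r.x,1).round(1))
Rs,o,w=report(s,*r.x[:3])
w2=w+r.x[3:]; print('with offset',(Rs.T@(np.array([.487,-.179,.005])-w2)*1000).round(1))
# scene-only consistent: code from the scene camera
cs=plane(c,(270,227),.005); print(cs,(Rs.T@(cs-w2)*1000).round(1))
```

```text
50.25379061317178 [ 0.021   0.1154 -0.0024  0.0012 -0.0009]
[[-1.4 -0.7]
 [-0.9 -0.1]
 [-1.2 -0.1]
 [ 0.4  0.6]
 [ 1.   0.8]
 [ 1.5  0.3]
 [ 0.8  0.3]
 [-0.9 -0.3]
 [-0.4 -1.7]]
origin [ 0.7016 -0.1371  0.0867] window [ 0.5776 -0.1614  0.1098] code in window frame mm [-139.5    4.2    4. ] slope 50.2
with offset [-137.5    2.5    2.9]
[ 0.49713086 -0.16795652  0.005     ] [-129.6   11.3   -6.2]
```

Emit:
send_rows(motion=[[[-2, 0, 1], 0], [[0, 0, 0], 0], [[0, 0, 0], 0], [[0, 0, 0], 0], [[0, 0, 0], 0]])

```text
time_s: 28.15
position: [0.6286, -0.1473, 0.1582]
tcp_rot: [[0.198, -0.977, 0.078], [-0.98, -0.2, -0.02], [0.035, -0.072, -0.997]]
force: [0.6, 0.4, -2.0]
opening: 0.481
```

```bash
python3 aim.py 49 .14
python3 - <<'E'
from h import *
s=bot.read_state(); print(np.round(s['qvel'],2),s['opening'],np.round(s['force'],1))
for n in('scene','top'):
    c=capture(n)
    for t,z in (('red_a',.006),('packed_a',.006),('green_a',0),('tin',0)): print(n,t,[(plane(c,d['xy'],z)[:2].round(3),round(d['p'],2)) for d in place_of(n,t)])
cv2.imwrite('pics/scene18.png',capture('scene')['image'])
s=bot.read_state(); print(s['position'],np.round(s['qvel'],2))
E
python3 aim.py 49 .14
```

```text
origin [ 0.7009 -0.1353  0.0859] window [ 0.5774 -0.1594  0.1118] code in window frame mm [-141.3    2.5   -0.3] slope 49.0
t 28.15 tilt [ 0.078 -0.02  -0.997] move world mm [-1.1  2.3 -1.2] tool mm [-2.5  0.7  1.1]
[-0.09 -0.09 -0.07 -0.05  0.11  0.08] 0.48095502550422387 [ 0.6  0.4 -2. ]
scene red_a [(array([0.457, 0.035]), 0.75), (array([0.621, 0.013]), 0.67)]
scene packed_a [(array([0.631, 0.102]), 0.96), (array([0.53 , 0.032]), 0.69), (array([0.538, 0.119]), 0.63), (array([0.467, 0.122]), 0.62)]
scene green_a [(array([0.446, 0.299]), 0.97), (array([0.677, 0.429]), 0.93)]
scene tin []
top red_a [(array([0.61 , 0.021]), 0.95)]
top packed_a [(array([0.526, 0.043]), 0.84), (array([0.633, 0.097]), 0.79), (array([0.539, 0.117]), 0.66), (array([0.615, 0.021]), 0.29)]
top green_a [(array([0.658, 0.423]), 0.97), (array([0.452, 0.295]), 0.63), (array([0.525, 0.036]), 0.62), (array([0.625, 0.099]), 0.36)]
top tin [(array([ 0.392, -0.424]), 0.83)]
[ 0.62859697 -0.14737671  0.15806056] [-0.08  0.02 -0.05  0.01  0.1   0.03]
origin [ 0.7009 -0.1354  0.0858] window [ 0.5774 -0.1594  0.1117] code in window frame mm [-141.2    2.5   -0.2] slope 49.0
t 28.7 tilt [ 0.078 -0.02  -0.997] move world mm [-1.1  2.3 -1.1] tool mm [-2.5  0.7  1. ]
```

View pics/scene18.png

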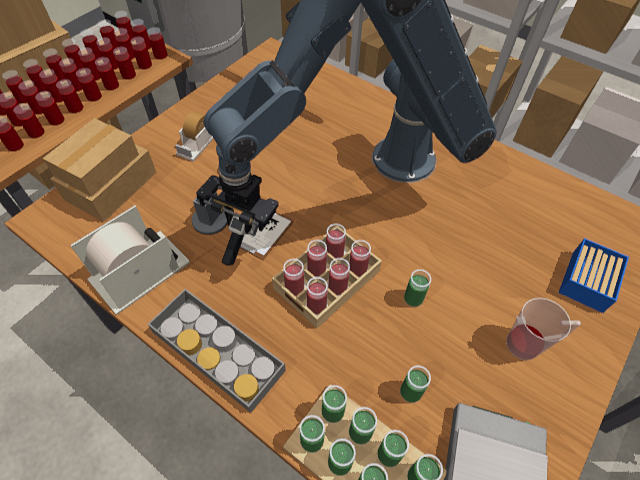

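The crate is full with all six jars upright, and the scanner is steady and aimed at the code. I'm handing in.

```bash
python3 -c "
from rig import bot
print(bot.hand_in()); s=bot.read_state(); print(s['time_s'],s['position'],s['opening'])"
```

```text
the job is handed in; nothing more can be done
None
the job is handed in; nothing more can be done
```

I packed both loose red jars in the two empty cells and handed the job in at about 28.7 s, with the scanner still held on the code. No verdict came back.

- **Jars:** I lowered both jars and released them. The last pictures show all six crate jars upright. The green jars and the tin show no movement beyond measurement error. The tin did not show up in the last scene-camera check, only in the top one.
- **Scanner:** I gripped it by the head sides and drew it clear of the stand. The moves only allowed turning about the fingers' axis. To get it nose-down, I pushed its handle against the back of the stand so that it pivoted in the grip, then carried it over the card.
- **Last aim check:** The slope is about 49 degrees and the window is about 141 mm from the code. My estimate puts the sight line within about 5 mm of the code's middle. The arm was still and the fingers were closed on the scanner.

**Where checks disagreed:**
- **Scanner slope:** My first picture fit gave about 40 degrees; two later ones gave 48 and 50. I aimed with 49, and a few degrees of error stays inside the 22 mm limit.
- **Code position:** One rough code position, from the scene camera only, put the sight line about 11 mm to one side, which is also inside the limit.
- **Near jar:** In the final check only the scene camera found the jar in the near cell.

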